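# Build up a demountable optical cell and lock it with its pin

## Robot

A 6-joint arm with a two-finger parallel gripper is mounted at the origin on a cart in front of the work surface, level with it; the furniture and walls round the work are solid. World frame = base frame: x ahead of the robot, y to its left, z up, the work surface at z = 0. Lengths are in m, angles in rad, forces in N, time in s.
With the tool pointing down it reaches from about 0.4 to 0.825 m from the base axis. Payload 7 kg.
Tool frame: the origin (TCP) lies midway between the tips of the shut fingers; the grasp point (between the pads) lies hold_point_z behind it (hold_point_z is the distance from the TCP to the grasp point, in m); z points along the fingers, y is the line along which they close (so a half turn about z gives the same grasp; the last joint's range is limited). The gripper opens to 88 mm and grips with 3 to 60 N. Pads are 19 mm wide; open, the fingers measure 130 mm over their backs; the gripper's body (78 mm by 193 mm) begins 47 mm behind the grasp point.
Start: joints at [1.619, 0.359, 0.012, 0, -1.224, -0.288], TCP at [0.16, 0.656, 0.227] pointing down, gripper open.
Joint ranges: [-3.07, 3.07], [-1.43, 2.12], [-1.02, 1.25], [-3.03, 1.67], [-3.05, -0], [-3.03, 3.03]. Speed limits (rad/s): [2.39, 2.39, 3.01, 3.14, 3.14, 3.14].

## Interface

Orientations are given as [roll, pitch, yaw] about the fixed x, y, z axes, in that order (R = Rz(yaw) Ry(pitch) Rx(roll)).
In Python, from station import * gives the robot as it stands.
- The arm moves only by the tool apply_moves, never from a script. Its argument "steps" is a list of rows, each an object with "translation": the shift along the world's x, y, z scaled (see below), a list of three; "rotation": the turn, a rotation vector about the world's x, y, z scaled (see below), a list of three. A call has exactly 10 rows; each row is the pose to reach, as a shift and turn from the pose commanded when the call began; what a row does not reach only later rows make up. The controller multiplies each number of a shift by 250 mm and each number of a turn by 30 degrees. A row lasts 1/12 s, in which the tool goes at most 41.7 mm and 7.16 degrees, less where a joint would pass 70% of its speed; a pose out of reach is approached as far as the arm can. A call with a number of a shift or a turn outside -1 to 1 is refused whole. A call with a gripper value outside its range is refused whole. "jaw" is the closure, from -1 (fully open) to 1 (shut), so that 0 is half open, set as the call begins (left out, the last holds). The fingers move at their own pace and stop on an object; "newtons" is the grip in N (left out, the last holds). Time passes only in rows, so rows that repeat a pose let the fingers close, or fill a call up. It gives the time, the measured TCP pose, the force, the opening and the grip force at its end, in the units of the state.
- get_state(): the state, without advancing time (a new reading comes with each control period).
- grab_frame(name): name is "scene" or "side" or "wrist"; returns the picture (480x640x3 uint8, blue, green, red); there is no depth.
- camera_model(name): a dict with "fx", "fy", "cx", "cy" (pixels), "xyz" and "rotation" of the camera in the world. Camera axes: x right, y down, z forward; pixel columns grow to the right and rows downward; lengths in m; the calibration is good to about 2 mm. A picture is of the moment at which its call begins: read the wrist's pose just before it. camera_model takes no time and is no camera call; for the wrist camera it gives the pose at the moment of the call.
- job_done(): hands the job in; it is judged then, once.
The state is a dict: "t": time; "q": joint angles; "qd": joint speeds; "joint_efforts": joint torques, N m; "eef_pos": TCP position; "ee_rot": TCP orientation; "force": force on the tool from outside, world axes, zero at the start; "moment": the same for the moment, N m; "width": finger opening in m; "gripper_force": force on a finger pad.
Only numpy, scipy, OpenCV 4.12 (cv2) and the standard library are available. Lean on these libraries where they do the work, as an engineer would, in place of code of your own. Each camera call takes 0.05 s, during which the arm holds its last target. There are 200 camera calls.

## Task

Build up the optical cell on the aluminium holder: stack all the coloured spacer plates on it in any order, then the grey cover on top, either face up, each squared up with its pin hole over the socket and its window over the black light port, while the red-knobbed pin stays on its hook. Then lift the pin off and pass it down through all the plates into the holder until its collar rests on the cover, and last lift the brass weight ring off its post and lower it over the knob to lie flat on the cover. Leave the other things on the bench where they are.

Things in the scene. Friction and masses are not known exactly. Their poses are not given: they have to be found in the camera images.
- spacer_blue_center (a point): Centre (half-way up) of the blue spacer plate, loose, about 0.1 kg, 80 x 46 x 12 mm thick (x, y, z). A 13 mm hole for the pin lies 24 mm from its centre towards its -x end, a 22 mm window 16 mm towards its +x end. Both faces are alike; it starts flat with z up, but may have z down after a fall. Grip across the 46 mm. In some starts it is absent.
- spacer_blue_hole (a point): Centre (half-way up) of the pin hole in the blue spacer plate; same axes as the plate.
- spacer_white_center (a point): Centre (half-way up) of the white spacer plate, loose, about 0.1 kg, 80 x 46 x 12 mm thick (x, y, z). A 13 mm hole for the pin lies 24 mm from its centre towards its -x end, a 22 mm window 16 mm towards its +x end. Both faces are alike; it starts flat with z up, but may have z down after a fall. Grip across the 46 mm. In some starts it is absent.
- spacer_white_hole (a point): Centre (half-way up) of the pin hole in the white spacer plate; same axes as the plate.
- spacer_red_center (a point): Centre (half-way up) of the red spacer plate, loose, about 0.1 kg, 80 x 46 x 12 mm thick (x, y, z). A 13 mm hole for the pin lies 24 mm from its centre towards its -x end, a 22 mm window 16 mm towards its +x end. Both faces are alike; it starts flat with z up, but may have z down after a fall. Grip across the 46 mm. In some starts it is absent.
- spacer_red_hole (a point): Centre (half-way up) of the pin hole in the red spacer plate; same axes as the plate.
- spacer_green_center (a point): Centre (half-way up) of the green spacer plate, loose, about 0.1 kg, 80 x 46 x 12 mm thick (x, y, z). A 13 mm hole for the pin lies 24 mm from its centre towards its -x end, a 22 mm window 16 mm towards its +x end. Both faces are alike; it starts flat with z up, but may have z down after a fall. Grip across the 46 mm. In some starts it is absent.
- spacer_green_hole (a point): Centre (half-way up) of the pin hole in the green spacer plate; same axes as the plate.
- spacer_yellow_center (a point): Centre (half-way up) of the yellow spacer plate, loose, about 0.1 kg, 80 x 46 x 12 mm thick (x, y, z). A 13 mm hole for the pin lies 24 mm from its centre towards its -x end, a 22 mm window 16 mm towards its +x end. Both faces are alike; it starts flat with z up, but may have z down after a fall. Grip across the 46 mm. In some starts it is absent.
- spacer_yellow_hole (a point): Centre (half-way up) of the pin hole in the yellow spacer plate; same axes as the plate.
- cover_center (a point): Centre (half-way up) of the steel-grey cover plate with four black screw heads, loose, about 0.1 kg, 80 x 46 x 12 mm thick (x, y, z). A 13 mm hole for the pin lies 24 mm from its centre towards its -x end, a 22 mm window 16 mm towards its +x end. Both faces are alike; it starts flat with z up, but may have z down after a fall. Grip across the 46 mm.
- cover_hole (a point): Centre (half-way up) of the pin hole in the steel-grey cover plate with four black screw heads; same axes as the plate.
- holder_top (a point): Centre of the flat top of the holder, a fixed aluminium block 120 x 110 mm (its x, y) and 46 mm high; plates go centred on this point with their axes along the holder's (its x points away from the robot, roughly). A black disc 16 mm towards its +x marks the light port, over which the windows belong.
- holder_hole (a point): Mouth, level with the holder's top, of the 12 mm socket for the pin; it goes 46 mm down to the worktop and lies 24 mm from the top's centre towards the holder's own -x.
- hook_seat (a point): Point at the top face of the two-pronged hook, midway between the prongs, on the axis of the hanging pin; 122 mm above the worktop. The fixed stand has a 90 x 75 mm foot and a post 54 mm beyond this point along its own +x that rises no higher than the prongs; the prongs (13 mm apart, along x) point to the stand's -x and end in lips 8 mm high, 19 mm from this point.
- pin_knob (a point): Centre of the red cylindrical knob of the locating pin (loose, about 0.09 kg, knob 24 mm in diameter and 34 mm high). Own z runs up along the pin. Below the knob come a steel collar, 20 mm in diameter, 4 mm thick, with its underside 21 mm below this point, and a shaft 10 mm in diameter and 90 mm long with a round nose. It hangs upright from the hook by its collar, the shaft between the prongs, and can be lifted straight up.
- post_seat (a point): Point on the axis of the ring's fixed storage post, level with the shoulder on which the ring rests, 30 mm above the worktop; the post is 22 mm in diameter and its top is 32 mm above this point, the foot is 60 mm across.
- weight_ring (a point): Centre (half-way up) of the loose brass weight ring, about 0.2 kg: 50 mm outside, 30 mm inside diameter, 20 mm high, z up. It hangs round the post and lifts straight up off it.
- calculator: Pocket calculator, 125 x 72 x 14 mm, behind the holder: a bystander.
- beaker: Small glass beaker, 57 x 62 x 72 mm, right of the calculator: a bystander.
- forceps: Steel forceps, 125 x 14 x 11 mm, at the far left: a bystander.
- cuvette_case: Black cuvette case, 52 x 90 x 28 mm, left, behind the plates: a bystander.
- notebook: Blue logbook, 213 x 152 x 14 mm, far right: a bystander.
Mind the look-alikes: they are no part of the job. Leave any turquoise look-alike of the part that bears spacer_white_center alone. There is more than one size of the part that bears spacer_yellow_center; the job needs the larger.

How it is judged:
By the outcome, as a careful person would: the job done as asked, in the order asked, and still so for the second after the job is handed in, with the robot touching nothing.
Of spacer_blue, spacer_white, spacer_red, spacer_green, spacer_yellow only 3 to 5 are there at a start; the rules pass over those that are not, and their reading is None.
At some moment in a run one of cover may be knocked a few centimetres aside while the robot is not near it.
It also fails if it takes over 210 s, if anything falls off the work surface, if the arm or the gripper's body presses on something with over 40 N, if the wrist force passes 120 N, or if a joint passes its speed limit or range.

## Working session

There is one attempt and no reset: what is moved stays moved. The work goes in short steps, Python scripts to look and compute and a tool call to move; the robot and the scene stay as the last step left them, time stands still between calls to the robot, and variables do not carry over. Pictures are saved under pics/ and viewed, at most 14 in all, crops included, and the job is handed in when it is done.

Besides the shell and the picture viewer there is one more tool, called after "Call:" by a JSON object that holds its "name" and its "arguments", one argument or row to a line. apply_moves: Moves the arm, as the interface text tells. Shifts and turns lie within -1 to 1; 1 stands for 250 mm of shift or 30 degrees of turn. Its arguments: {"type":"object","properties":{"steps":{"type":"array"},"jaw":{"type":"number"},"newtons":{"type":"number"}},"required":["steps"]}

```bash
ls; mkdir -p pics; python3 - <<'E'
from station import *
import cv2
s=get_state();print(s)
for n in("scene","side","wrist"):
    c=camera_model(n);print(n,c);cv2.imwrite(f"pics/{n}0.png",grab_frame(n))
E
```

```text
pics
{'t': 0.0, 'q': array([ 1.61912312e+00,  3.59386961e-01,  1.10599750e-02, -3.59895847e-04,
       -1.22408798e+00, -2.88097084e-01]), 'qd': array([ 0.00100273,  0.00039585, -0.00025592,  0.00064258,  0.00143408,
       -0.00167614]), 'joint_efforts': array([ 4.15470122e-04, -5.82717884e+01,  2.93056834e+01,  6.99736968e+00,
        6.95154449e-03, -1.45626946e-04]), 'eef_pos': array([0.16020718, 0.6552103 , 0.22562136]), 'ee_rot': array([ 3.13994459e+00, -1.35566203e-04, -2.39892744e-01]), 'force': array([ 0.17754627, -0.37030134,  0.27419794]), 'moment': array([-0.00066106, -0.00993674,  0.05176412]), 'gripper_force': 0.0, 'width': 0.08760748255662802}
scene {'fx': 539.7618346159138, 'fy': 539.7618346159138, 'cx': 323.60963745361676, 'cy': 243.37477203567377, 'xyz': array([-0.57406569, -0.75194794,  1.21184071]), 'rotation': array([-2.25895566,  0.01206813, -0.9974503 ])}
side {'fx': 463.78630025048136, 'fy': 463.78630025048136, 'cx': 314.3577256927478, 'cy': 239.2086860317543, 'xyz': array([0.51702678, 1.1834846 , 0.6620114 ]), 'rotation': array([-1.99569723,  0.02147474, -3.10819087])}
wrist {'fx': 331.6997694492044, 'fy': 331.6997694492044, 'cx': 323.961894799974, 'cy': 241.48344778601444, 'xyz': array([0.23623671, 0.63698134, 0.38423114]), 'rotation': array([ 2.84835852e+00, -1.54256900e-03, -1.81002866e+00])}
```

View pics/scene0.png

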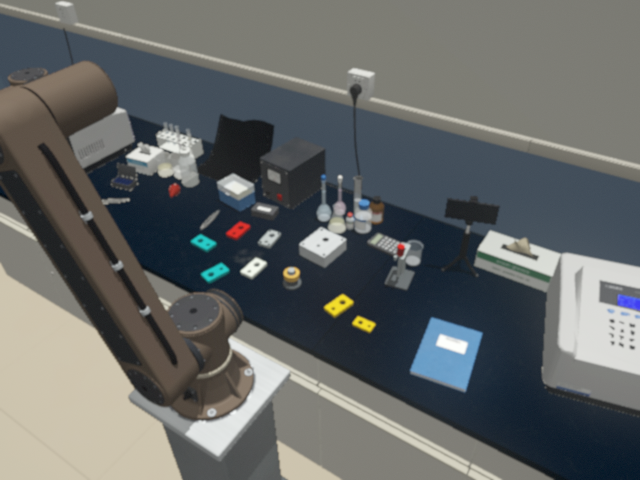

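View pics/side0.png

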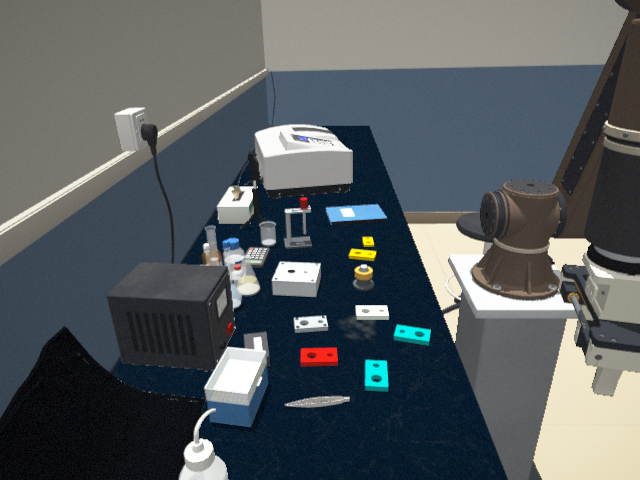

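Scene picture: red plate (238,230), grey cover (269,238), white (253,267), big yellow (339,305), small yellow decoy (364,324), turquoise decoys (203,242) and (215,272); holder (323,246), pin (402,248), ring (291,274). The spacers present are red, white and yellow. Now a coarse localisation.

```bash
cat > h.py <<'E'
from station import *
import numpy as np, cv2
from scipy.spatial.transform import Rotation as R
def ray(c,uv):
    uv=np.atleast_2d(uv).astype(float)
    d=np.c_[(uv[:,0]-c["cx"])/c["fx"],(uv[:,1]-c["cy"])/c["fy"],np.ones(len(uv))]
    return d@R.from_euler("xyz",c["rotation"]).as_matrix().T
def plane(c,uv,z):
    d=ray(c,uv); return c["xyz"]+d*((z-c["xyz"][2])/d[:,2])[:,None]
def proj(c,p):
    q=(np.atleast_2d(p)-c["xyz"])@R.from_euler("xyz",c["rotation"]).as_matrix()
    return np.c_[c["fx"]*q[:,0]/q[:,2]+c["cx"],c["fy"]*q[:,1]/q[:,2]+c["cy"]]
def grab(n,name=None):
    c=camera_model(n); im=grab_frame(n)
    if name: cv2.imwrite(f"pics/{name}.png",im)
    return c,im
E
python3 - <<'E'
from h import *
for n,pts in (("scene",dict(red=(238,230),cover=(269,238),white=(253,267),yel=(339,305),tq1=(203,242),tq2=(215,272),small=(364,324))),("side",dict(red=(319,357),cover=(311,324),white=(372,312),yel=(362,255),tq1=(376,375),tq2=(412,334),small=(368,241)))):
    c=camera_model(n)
    for k,p in pts.items(): print(n,k,plane(c,p,.012)[0].round(3))
    if n=="scene": print(plane(c,(323,243),.046),plane(c,(402,246),.143),plane(c,(291,272),.05))
    else: print(plane(c,(297,272),.046),plane(c,(304,203),.143),plane(c,(364,271),.05))
E
```

```text
scene red [0.544 0.356 0.012]
scene cover [0.567 0.233 0.012]
scene white [0.415 0.184 0.012]
scene yel [ 0.419 -0.15   0.012]
scene tq1 [0.425 0.417 0.012]
scene tq2 [0.329 0.275 0.012]
scene small [ 0.392 -0.253  0.012]
[[0.61011772 0.03189745 0.046     ]] [[ 0.62878925 -0.24838382  0.143     ]] [[0.42967484 0.03659426 0.05      ]]
side red [0.548 0.37  0.012]
side cover [0.57  0.246 0.012]
side white [0.419 0.193 0.012]
side yel [ 0.425 -0.13   0.012]
side tq1 [0.429 0.426 0.012]
side tq2 [0.334 0.285 0.012]
side small [ 0.398 -0.235  0.012]
[[0.61683339 0.04419598 0.046     ]] [[ 0.61020334 -0.25180541  0.143     ]] [[0.43067654 0.04696307 0.05      ]]
```

View pics/wrist0.png

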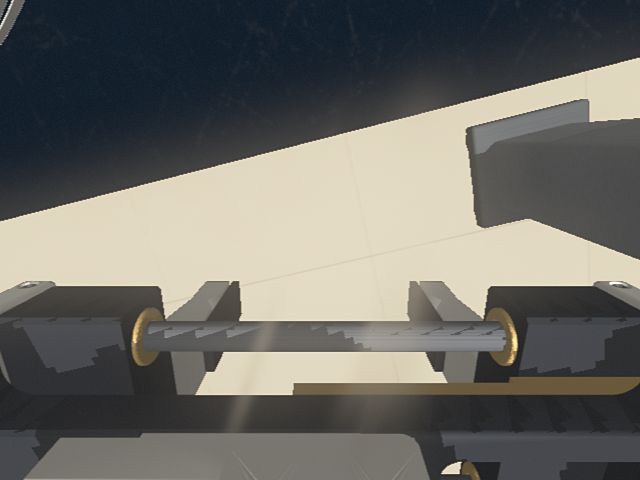

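Call:
{"name": "apply_moves", "arguments": {
  "steps": [
    {"translation": [0.52,-0.88,0.3],"rotation": [0,0,0.458]},
    {"translation": [0.52,-0.88,0.3],"rotation": [0,0,0.458]},
    {"translation": [0.52,-0.88,0.3],"rotation": [0,0,0.458]},
    {"translation": [0.52,-0.88,0.3],"rotation": [0,0,0.458]},
    {"translation": [0.52,-0.88,0.3],"rotation": [0,0,0.458]},
    {"translation": [0.52,-0.88,0.3],"rotation": [0,0,0.458]},
    {"translation": [0.52,-0.88,0.3],"rotation": [0,0,0.458]},
    {"translation": [0.52,-0.88,0.3],"rotation": [0,0,0.458]},
    {"translation": [0.52,-0.88,0.3],"rotation": [0,0,0.458]},
    {"translation": [0.52,-0.88,0.3],"rotation": [0,0,0.458]}
  ],
  "jaw": -1,
  "newtons": 25
}}

```text
t: 0.98
eef_pos: [0.2901, 0.4359, 0.3012]
ee_rot: [3.141, 0.0, -0.0]
force: [-0.3, 0.7, 0.0]
width: 0.0878
gripper_force: 0.0
```

Call:
{"name": "apply_moves", "arguments": {
  "steps": [
    {"translation": [0.52,-0.86,0],"rotation": [0,0,0]},
    {"translation": [0.52,-0.86,0],"rotation": [0,0,0]},
    {"translation": [0.52,-0.86,0],"rotation": [0,0,0]},
    {"translation": [0.52,-0.86,0],"rotation": [0,0,0]},
    {"translation": [0.52,-0.86,0],"rotation": [0,0,0]},
    {"translation": [0.52,-0.86,0],"rotation": [0,0,0]},
    {"translation": [0.52,-0.86,0],"rotation": [0,0,0]},
    {"translation": [0.52,-0.86,0],"rotation": [0,0,0]},
    {"translation": [0.52,-0.86,0],"rotation": [0,0,0]},
    {"translation": [0.52,-0.86,0],"rotation": [0,0,0]}
  ]
}}

```text
t: 1.82
eef_pos: [0.4199, 0.2219, 0.301]
ee_rot: [3.141, 0.001, 0.001]
force: [-0.2, -0.5, 0.7]
width: 0.088
gripper_force: 0.0
```

```bash
python3 - <<'E'
from h import *
c,im=grab("wrist","w1"); print(get_state()["t"],get_state()["eef_pos"],get_state()["ee_rot"],c["xyz"]); 
try: print(hold_point_z)
except NameError: print("no hp")
for p in ((0,0),(640,0),(0,280),(640,280)): print(plane(c,p,.012)[0].round(3))
E
```

```text
1.8667 [0.41983046 0.2220477  0.30112921] [3.14110305e+00 6.03695364e-04 2.06048830e-03] [0.4982635  0.22220163 0.45946335]
0.0188
[0.653 0.596 0.012]
[ 0.655 -0.143  0.012]
[0.303 0.695 0.012]
[ 0.305 -0.24   0.012]
```

View pics/w1.png

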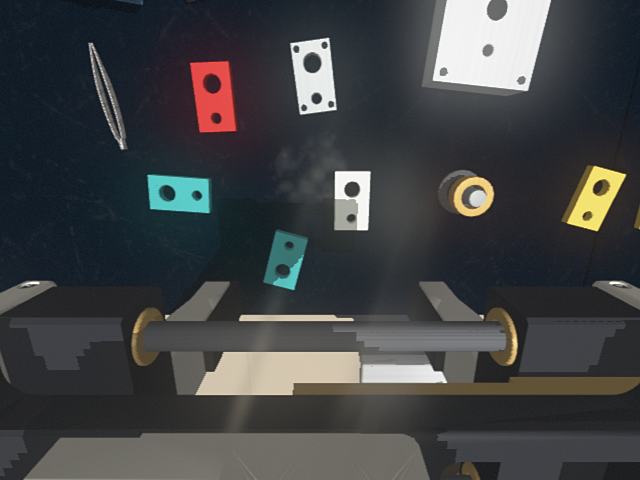

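The wrist view shows red (213,97), cover (314,76) with screw heads, white (352,200), ring on post (468,195), big yellow (595,197), holder (490,45), turquoise decoys (180,194),(286,259). All windows point to +x. Measuring the hole pairs.

```bash
cat >> h.py <<'E'
def holes(c,im,z=.012,thr=100,amin=25,amax=8000):
    m=(im.max(2)>thr).astype(np.uint8)
    m[(np.hypot(*(im.astype(int).max(2),))if False else 0)==1]=0
    cs,h=cv2.findContours(m,cv2.RETR_CCOMP,cv2.CHAIN_APPROX_NONE)
    out=[]
    for i,k in enumerate(cs):
        a=cv2.contourArea(k)
        if h[0][i][3]<0 or not amin<a<amax: continue
        (u,v),(d1,d2),_=cv2.fitEllipse(k) if len(k)>5 else cv2.minAreaRect(k)
        if min(d1,d2)<.6*max(d1,d2): continue
        p=plane(c,(u,v),z)[0]
        s=np.linalg.norm(c["xyz"]-p)/c["fx"]
        out.append((h[0][i][3],u,v,p,np.sqrt(d1*d2)*s*1000))
    return out
def show(o):
    for par,u,v,p,d in o: print(par,f"uv {u:.1f} {v:.1f} xy {p[0]:.4f} {p[1]:.4f} dia {d:.1f}mm")
def plates(o):
    """pair 13 mm hole with 22 mm window 40 mm apart"""
    for a in o:
        for b in o:
            d=b[3]-a[3]; L=np.linalg.norm(d)
            if b[4]>a[4]*1.25 and 35<L*1000<45 and a[0]==b[0]:
                e=d/L; print(f"hole uv {a[1]:.0f},{a[2]:.0f} hole {a[3][:2].round(4)} win {b[3][:2].round(4)} L {L*1000:.1f} centre {((a[3]+b[3])/2+e*.004)[:2].round(4)} yaw {np.degrees(np.arctan2(d[1],d[0])):.1f}deg")
E
sed -i '/if False/d' h.py
python3 - <<'E'
from h import *
c=camera_model("wrist");im=cv2.imread("pics/w1.png")
o=holes(c,im);show(o);plates(o); print("holder");plates(holes(c,im,.046))
E
```

```text
92 uv 281.9 270.4 xy 0.3188 0.2826 dia 23.1mm
92 uv 288.6 245.2 xy 0.3571 0.2718 dia 15.1mm
99 uv 196.6 194.9 xy 0.4280 0.3941 dia 14.5mm
99 uv 166.9 192.7 xy 0.4309 0.4339 dia 24.7mm
102 uv 350.6 217.5 xy 0.3973 0.1851 dia 12.5mm
102 uv 351.6 188.8 xy 0.4367 0.1848 dia 21.2mm
105 uv 471.1 194.5 xy 0.4295 0.0230 dia 29.5mm
111 uv 598.0 186.6 xy 0.4405 -0.1461 dia 21.5mm
118 uv 216.1 117.6 xy 0.5262 0.3588 dia 14.7mm
118 uv 212.0 83.3 xy 0.5659 0.3603 dia 26.2mm
126 uv 303.8 107.5 xy 0.5384 0.2476 dia 8.6mm
126 uv 330.6 103.9 xy 0.5427 0.2139 dia 8.6mm
126 uv 316.2 98.1 xy 0.5494 0.2319 dia 15.0mm
126 uv 311.8 62.6 xy 0.5891 0.2371 dia 26.4mm
126 uv 296.0 48.6 xy 0.6041 0.2559 dia 9.5mm
126 uv 324.0 44.5 xy 0.6086 0.2224 dia 9.3mm
hole uv 289,245 hole [0.3571 0.2718] win [0.3188 0.2826] L 39.8 centre [0.3341 0.2783] yaw 164.3deg
hole uv 197,195 hole [0.428  0.3941] win [0.4309 0.4339] L 39.9 centre [0.4297 0.418 ] yaw 85.8deg
hole uv 351,217 hole [0.3973 0.1851] win [0.4367 0.1848] L 39.4 centre [0.421  0.1849] yaw -0.4deg
hole uv 216,118 hole [0.5262 0.3588] win [0.5659 0.3603] L 39.7 centre [0.5501 0.3597] yaw 2.1deg
hole uv 316,98 hole [0.5494 0.2319] win [0.5891 0.2371] L 40.0 centre [0.5732 0.235 ] yaw 7.5deg
holder
hole uv 289,245 hole [0.3678 0.268 ] win [0.3324 0.278 ] L 36.8 centre [0.3462 0.2741] yaw 164.3deg
hole uv 197,195 hole [0.4333 0.381 ] win [0.436  0.4178] L 36.9 centre [0.435  0.4034] yaw 85.8deg
hole uv 351,217 hole [0.405  0.1879] win [0.4414 0.1876] L 36.4 centre [0.4272 0.1877] yaw -0.4deg
hole uv 216,118 hole [0.5241 0.3484] win [0.5607 0.3498] L 36.6 centre [0.5464 0.3493] yaw 2.1deg
hole uv 316,98 hole [0.5455 0.2312] win [0.5822 0.236 ] L 37.0 centre [0.5678 0.2341] yaw 7.5deg
```

Call:
{"name": "apply_moves", "arguments": {
  "steps": [
    {"translation": [0.72,-0.75,-0.1],"rotation": [0,0,0]},
    {"translation": [0.72,-0.75,-0.1],"rotation": [0,0,0]},
    {"translation": [0.72,-0.75,-0.1],"rotation": [0,0,0]},
    {"translation": [0.72,-0.75,-0.1],"rotation": [0,0,0]},
    {"translation": [0.72,-0.75,-0.1],"rotation": [0,0,0]},
    {"translation": [0.72,-0.75,-0.1],"rotation": [0,0,0]},
    {"translation": [0.72,-0.75,-0.1],"rotation": [0,0,0]},
    {"translation": [0.72,-0.75,-0.1],"rotation": [0,0,0]},
    {"translation": [0.72,-0.75,-0.1],"rotation": [0,0,0]},
    {"translation": [0.72,-0.75,-0.1],"rotation": [0,0,0]}
  ]
}}

```text
t: 2.7
eef_pos: [0.6, 0.0346, 0.2765]
ee_rot: [-3.142, 0.0, 0.002]
force: [-1.1, 0.4, 0.0]
width: 0.0877
gripper_force: 0.0
```

```bash
python3 - <<'E'
from h import *
c,im=grab("wrist","w2"); print(get_state()["eef_pos"],get_state()["ee_rot"])
o=holes(c,im,.046);show(o);plates(o)
E
```

```text
[0.59987348 0.03471956 0.27681822] [-3.14137703e+00 -2.59557987e-04  2.06440614e-03]
56 uv 165.2 250.1 xy 0.5491 0.2306 dia 8.4mm
56 uv 189.9 246.8 xy 0.5534 0.1996 dia 8.5mm
56 uv 177.0 240.3 xy 0.5617 0.2145 dia 10.2mm
56 uv 169.2 211.4 xy 0.5976 0.2191 dia 20.1mm
56 uv 151.9 201.2 xy 0.6098 0.2379 dia 8.1mm
56 uv 177.8 198.1 xy 0.6137 0.2070 dia 7.8mm
158 uv 604.8 80.4 xy 0.7410 -0.2649 dia 74.9mm
hole uv 177,240 hole [0.5617 0.2145] win [0.5976 0.2191] L 36.2 centre [0.5836 0.2173] yaw 7.4deg
```

View pics/w2.png

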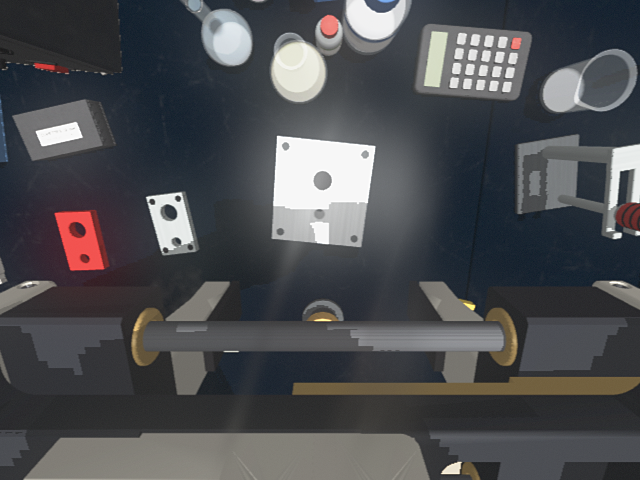

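```bash
python3 - <<'E'
from h import *
c=camera_model("wrist");im=cv2.imread("pics/w2.png")
g=im.max(2); print(g[170:222:4,322],g[205:225:3,319],g[228:237:2,280])
for t in (150,165,180):
    print(t);o=[x for x in holes(c,im,.046,t,15) if 260<x[1]<385 and 125<x[2]<255];show(o);plates(o)
cor=np.array([(277,136),(376,146),(363,247),(272,239)],float)
cv2.cornerSubPix(cv2.cvtColor(im,6),(k:=cor.astype(np.float32).reshape(-1,1,2)),(5,5),(-1,-1),(3,30,.01))
p=plane(c,k.reshape(-1,2),.046);print(k.reshape(-1,2),p.round(4),p.mean(0))
E
```

```text
[251 151 152 148 144 235 247 247 247 247 144 150 174] [247 255 134 151 149 187 248] [116 102 104 101 182]
150
51 uv 353.7 238.3 xy 0.5648 -0.0016 dia 10.5mm
51 uv 279.9 231.2 xy 0.5735 0.0883 dia 10.2mm
51 uv 318.8 213.2 xy 0.5958 0.0410 dia 11.6mm
51 uv 324.1 180.7 xy 0.6343 0.0347 dia 19.5mm
hole uv 319,213 hole [0.5958 0.041 ] win [0.6343 0.0347] L 39.0 centre [0.619  0.0372] yaw -9.3deg
165
27 uv 353.6 238.4 xy 0.5646 -0.0015 dia 11.2mm
27 uv 279.7 231.3 xy 0.5733 0.0885 dia 11.4mm
27 uv 318.9 213.6 xy 0.5953 0.0409 dia 13.1mm
27 uv 322.2 180.2 xy 0.6348 0.0370 dia 22.2mm
27 uv 364.7 154.0 xy 0.6644 -0.0113 dia 9.0mm
27 uv 285.3 145.8 xy 0.6731 0.0787 dia 9.1mm
hole uv 319,214 hole [0.5953 0.0409] win [0.6348 0.037 ] L 39.7 centre [0.6191 0.0386] yaw -5.6deg
180
25 uv 279.4 231.8 xy 0.5726 0.0889 dia 12.9mm
25 uv 318.9 213.7 xy 0.5952 0.0408 dia 14.4mm
25 uv 322.3 180.2 xy 0.6349 0.0369 dia 22.7mm
25 uv 364.9 154.1 xy 0.6643 -0.0115 dia 9.3mm
25 uv 285.2 145.9 xy 0.6731 0.0787 dia 9.4mm
hole uv 319,214 hole [0.5952 0.0408] win [0.6349 0.0369] L 39.9 centre [0.619  0.0385] yaw -5.7deg
[[276.5519  135.18465]
 [374.9701  145.581  ]
 [360.53555 246.60797]
 [271.38684 238.37047]] [[ 0.6845  0.0881  0.046 ]
 [ 0.6737 -0.0225  0.046 ]
 [ 0.5541 -0.0104  0.046 ]
 [ 0.5643  0.099   0.046 ]] [0.61914465 0.03855484 0.046     ]
```

Holder centre (0.619, 0.0385), yaw −5.6°, from screws, port and socket, all agreeing. Next: hover over the white plate.

Call:
{"name": "apply_moves", "arguments": {
  "steps": [
    {"translation": [-0.716,0.6,-0.468],"rotation": [0,0,0]},
    {"translation": [-0.716,0.6,-0.468],"rotation": [0,0,0]},
    {"translation": [-0.716,0.6,-0.468],"rotation": [0,0,0]},
    {"translation": [-0.716,0.6,-0.468],"rotation": [0,0,0]},
    {"translation": [-0.716,0.6,-0.468],"rotation": [0,0,0]},
    {"translation": [-0.716,0.6,-0.468],"rotation": [0,0,0]},
    {"translation": [-0.716,0.6,-0.468],"rotation": [0,0,0]},
    {"translation": [-0.716,0.6,-0.468],"rotation": [0,0,0]},
    {"translation": [-0.716,0.6,-0.468],"rotation": [0,0,0]},
    {"translation": [-0.716,0.6,-0.468],"rotation": [0,0,0]}
  ],
  "jaw": -0.6
}}

```text
t: 3.58
eef_pos: [0.4219, 0.1839, 0.1606]
ee_rot: [-3.14, -0.002, 0.002]
force: [-0.6, -0.2, -0.1]
width: 0.0705
gripper_force: 0.0
```

```bash
cat > m.py <<'E'
import sys
from h import *
z=float(sys.argv[2]) if len(sys.argv)>2 else .012
thr=int(sys.argv[3]) if len(sys.argv)>3 else 100
c,im=grab("wrist",sys.argv[1]); s=get_state();print(s["t"],s["eef_pos"].round(4),s["ee_rot"].round(4))
o=holes(c,im,z,thr);show(o);plates(o)
E
python3 m.py w3
```

```text
3.6333 [0.4221 0.1836 0.1605] [-3.1405e+00 -1.4000e-03  4.0000e-04]
76 uv 425.3 371.8 xy 0.2587 0.0727 dia 8.3mm
219 uv 103.2 219.9 xy 0.4283 0.3938 dia 15.6mm
219 uv 60.7 216.9 xy 0.4312 0.4335 dia 27.4mm
222 uv 323.5 250.9 xy 0.3979 0.1845 dia 10.8mm
222 uv 323.9 211.2 xy 0.4373 0.1842 dia 20.2mm
225 uv 499.1 224.2 xy 0.4251 0.0175 dia 33.2mm
234 uv 113.5 57.6 xy 0.5664 0.3591 dia 28.7mm
256 uv 249.8 94.2 xy 0.5387 0.2477 dia 9.3mm
256 uv 289.5 89.0 xy 0.5428 0.2137 dia 9.1mm
256 uv 268.2 80.3 xy 0.5495 0.2315 dia 15.2mm
256 uv 259.8 26.6 xy 0.5891 0.2365 dia 28.0mm
hole uv 103,220 hole [0.4283 0.3938] win [0.4312 0.4335] L 39.9 centre [0.43   0.4176] yaw 85.9deg
hole uv 324,251 hole [0.3979 0.1845] win [0.4373 0.1842] L 39.4 centre [0.4216 0.1843] yaw -0.5deg
hole uv 268,80 hole [0.5495 0.2315] win [0.5891 0.2365] L 40.0 centre [0.5733 0.2345] yaw 7.2deg
```

View pics/w3.png

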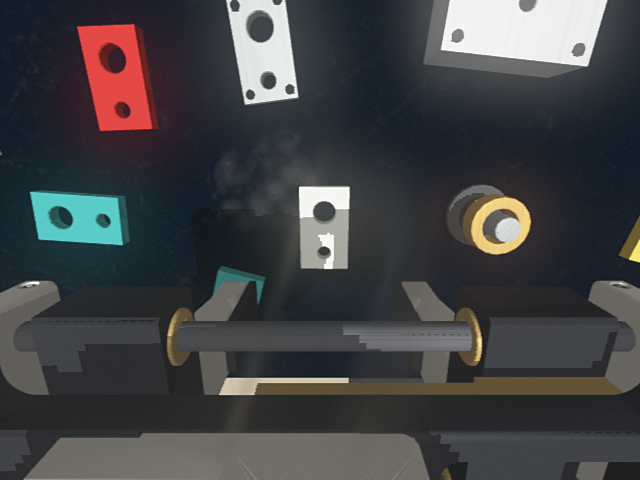

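White plate centred between the fingers at (324,231), centre (0.4215,0.1844). Descending and gripping.

Call:
{"name": "apply_moves", "arguments": {
  "steps": [
    {"translation": [0,0.003,-0.1],"rotation": [0,0,0]},
    {"translation": [0,0.003,-0.2],"rotation": [0,0,0]},
    {"translation": [0,0.003,-0.3],"rotation": [0,0,0]},
    {"translation": [0,0.003,-0.4],"rotation": [0,0,0]},
    {"translation": [0,0.003,-0.48],"rotation": [0,0,0]},
    {"translation": [0,0.003,-0.54],"rotation": [0,0,0]},
    {"translation": [0,0.003,-0.59],"rotation": [0,0,0]},
    {"translation": [0,0.003,-0.625],"rotation": [0,0,0]},
    {"translation": [0,0.003,-0.625],"rotation": [0,0,0]},
    {"translation": [0,0.003,-0.625],"rotation": [0,0,0]}
  ]
}}

```text
t: 4.47
eef_pos: [0.4218, 0.1836, 0.0033]
ee_rot: [3.141, 0.0, -0.001]
force: [-0.1, 0.0, 0.1]
width: 0.0704
gripper_force: 0.0
```

Call:
{"name": "apply_moves", "arguments": {
  "steps": [
    {"translation": [0,0,0],"rotation": [0,0,0]},
    {"translation": [0,0,0],"rotation": [0,0,0]},
    {"translation": [0,0,0],"rotation": [0,0,0]},
    {"translation": [0,0,0],"rotation": [0,0,0]},
    {"translation": [0,0,0],"rotation": [0,0,0]},
    {"translation": [0,0,0],"rotation": [0,0,0]},
    {"translation": [0,0,0],"rotation": [0,0,0]},
    {"translation": [0,0,0],"rotation": [0,0,0]},
    {"translation": [0,0,0],"rotation": [0,0,0]},
    {"translation": [0,0,0],"rotation": [0,0,0]}
  ],
  "jaw": 1
}}

```text
t: 5.3
eef_pos: [0.4216, 0.1842, 0.0038]
ee_rot: [-3.141, -0.001, 0.0]
force: [-0.8, -0.4, 6.7]
width: 0.0457
gripper_force: 25.0
```

Call:
{"name": "apply_moves", "arguments": {
  "steps": [
    {"translation": [0,0,0.1],"rotation": [0,0,0]},
    {"translation": [0,0,0.2],"rotation": [0,0,0]},
    {"translation": [0,0,0.3],"rotation": [0,0,0]},
    {"translation": [0,0,0.4],"rotation": [0,0,0]},
    {"translation": [0,0,0.5],"rotation": [0,0,0]},
    {"translation": [0,0,0.55],"rotation": [0,0,0]},
    {"translation": [0,0,0.6],"rotation": [0,0,0]},
    {"translation": [0,0,0.6],"rotation": [0,0,0]},
    {"translation": [0,0,0.6],"rotation": [0,0,0]},
    {"translation": [0,0,0.6],"rotation": [0,0,0]}
  ]
}}

```text
t: 6.13
eef_pos: [0.4208, 0.1835, 0.1524]
ee_rot: [3.141, 0.001, -0.0]
force: [-0.6, -0.1, -0.5]
width: 0.0456
gripper_force: 25.0
```

```bash
python3 m.py w4 .165 140
```

```text
6.1833 [0.4207 0.1834 0.1523] [ 3.1405e+00  1.4000e-03 -2.0000e-04]
16 uv 323.9 275.8 xy 0.4379 0.1836 dia 21.1mm
23 uv 503.5 225.8 xy 0.4624 0.1023 dia 18.2mm
25 uv 96.1 220.9 xy 0.4645 0.2863 dia 8.3mm
25 uv 52.4 218.0 xy 0.4659 0.3057 dia 14.4mm
28 uv 115.1 107.2 xy 0.5123 0.2691 dia 8.6mm
28 uv 104.1 53.5 xy 0.5319 0.2698 dia 15.5mm
31 uv 586.2 43.5 xy 0.5355 0.0816 dia 7.9mm
31 uv 460.6 29.3 xy 0.5403 0.1310 dia 6.8mm
34 uv 246.5 91.0 xy 0.5184 0.2149 dia 4.9mm
34 uv 287.3 85.4 xy 0.5205 0.1984 dia 4.9mm
34 uv 265.3 76.3 xy 0.5238 0.2071 dia 8.1mm
34 uv 256.0 20.4 xy 0.5432 0.2096 dia 14.5mm
```

View pics/w4.png

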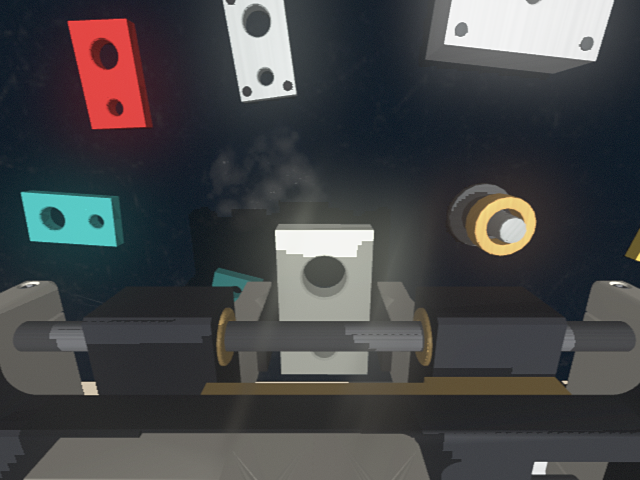

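Held plate: window at (324,276), centred on the TCP. Carrying it over the holder.

Call:
{"name": "apply_moves", "arguments": {
  "steps": [
    {"translation": [0.1,-0.07,0],"rotation": [0,0,-0.02]},
    {"translation": [0.22,-0.16,0],"rotation": [0,0,-0.05]},
    {"translation": [0.35,-0.26,0],"rotation": [0,0,-0.08]},
    {"translation": [0.48,-0.35,0],"rotation": [0,0,-0.11]},
    {"translation": [0.61,-0.45,0],"rotation": [0,0,-0.14]},
    {"translation": [0.72,-0.53,0],"rotation": [0,0,-0.17]},
    {"translation": [0.793,-0.58,0],"rotation": [0,0,-0.187]},
    {"translation": [0.793,-0.58,0],"rotation": [0,0,-0.187]},
    {"translation": [0.793,-0.58,0],"rotation": [0,0,-0.187]},
    {"translation": [0.793,-0.58,0],"rotation": [0,0,-0.187]}
  ]
}}

```text
t: 7.02
eef_pos: [0.6186, 0.0387, 0.1518]
ee_rot: [3.141, 0.003, -0.098]
force: [-0.4, -0.0, -1.2]
width: 0.0456
gripper_force: 25.0
```

```bash
python3 -c "
from station import *
s=get_state();print(s['eef_pos'],s['ee_rot'],s['width'])"
```

```text
[0.61863965 0.03869752 0.15176128] [ 3.14070504e+00  2.55061942e-03 -9.84554964e-02] 0.045562172488263
```

Call:
{"name": "apply_moves", "arguments": {
  "steps": [
    {"translation": [0.001,0,-0.08],"rotation": [0,0,0]},
    {"translation": [0.001,0,-0.16],"rotation": [0,0,0]},
    {"translation": [0.001,0,-0.24],"rotation": [0,0,0]},
    {"translation": [0.001,0,-0.3],"rotation": [0,0,0]},
    {"translation": [0.001,0,-0.34],"rotation": [0,0,0]},
    {"translation": [0.001,0,-0.37],"rotation": [0,0,0]},
    {"translation": [0.001,0,-0.39],"rotation": [0,0,0]},
    {"translation": [0.001,0,-0.405],"rotation": [0,0,0]},
    {"translation": [0.001,0,-0.405],"rotation": [0,0,0]},
    {"translation": [0.001,0,-0.405],"rotation": [0,0,0]}
  ]
}}

```text
t: 7.85
eef_pos: [0.6201, 0.0391, 0.0526]
ee_rot: [-3.141, -0.001, -0.098]
force: [-0.2, -0.9, -1.4]
width: 0.0455
gripper_force: 25.0
```

Call:
{"name": "apply_moves", "arguments": {
  "steps": [
    {"translation": [0,0,0],"rotation": [0,0,0]},
    {"translation": [0,0,0],"rotation": [0,0,0]},
    {"translation": [0,0,0],"rotation": [0,0,0]},
    {"translation": [0,0,0],"rotation": [0,0,0]},
    {"translation": [0,0,0],"rotation": [0,0,0]},
    {"translation": [0,0,0],"rotation": [0,0,0]},
    {"translation": [0,0,0],"rotation": [0,0,0]},
    {"translation": [0,0,0],"rotation": [0,0,0]},
    {"translation": [0,0,0],"rotation": [0,0,0]},
    {"translation": [0,0,0],"rotation": [0,0,0]}
  ],
  "jaw": -0.5
}}

```text
t: 8.68
eef_pos: [0.6198, 0.0389, 0.052]
ee_rot: [3.142, 0.0, -0.098]
force: [-1.1, 0.4, -0.1]
width: 0.0659
gripper_force: 0.0
```

Call:
{"name": "apply_moves", "arguments": {
  "steps": [
    {"translation": [0,0,0.1],"rotation": [0,0,0]},
    {"translation": [0,0,0.2],"rotation": [0,0,0]},
    {"translation": [0,0,0.3],"rotation": [0,0,0]},
    {"translation": [0,0,0.4],"rotation": [0,0,0]},
    {"translation": [0,0,0.5],"rotation": [0,0,0]},
    {"translation": [0,0,0.6],"rotation": [0,0,0]},
    {"translation": [0,0,0.6],"rotation": [0,0,0]},
    {"translation": [0,0,0.6],"rotation": [0,0,0]},
    {"translation": [0,0,0.6],"rotation": [0,0,0]},
    {"translation": [0,0,0.6],"rotation": [0,0,0]}
  ]
}}

```text
t: 9.52
eef_pos: [0.6191, 0.0388, 0.2008]
ee_rot: [3.141, 0.002, -0.098]
force: [0.2, 1.0, 1.0]
width: 0.0659
gripper_force: 0.0
```

```bash
python3 m.py w5 .058 130; python3 - <<'E'
from h import *
c=camera_model("wrist");im=cv2.imread("pics/w5.png")
for t in (160,180): print(t);plates(holes(c,im,.058,t))
E
```

```text
9.5667 [0.6192 0.0388 0.2008] [ 3.1409e+00  2.0000e-03 -9.8000e-02]
289 uv 149.8 259.8 xy 0.6040 0.2091 dia 21.1mm
289 uv 129.0 249.7 xy 0.6160 0.2263 dia 8.6mm
289 uv 158.1 243.0 xy 0.6199 0.1970 dia 8.6mm
299 uv 368.7 273.0 xy 0.5697 -0.0004 dia 9.5mm
299 uv 279.9 273.2 xy 0.5780 0.0860 dia 9.5mm
299 uv 324.6 210.4 xy 0.6359 0.0365 dia 18.9mm
343 uv 171.5 38.4 xy 0.7869 0.1448 dia 12.9mm
352 uv 314.1 27.0 xy 0.7838 0.0305 dia 18.3mm
160
hole uv 323,252 hole [0.5954 0.0415] win [0.6358 0.037 ] L 40.7 centre [0.6196 0.0388] yaw -6.4deg
180
hole uv 323,252 hole [0.5954 0.042 ] win [0.6351 0.037 ] L 40.0 centre [0.6192 0.039 ] yaw -7.2deg
```

View pics/w5.png

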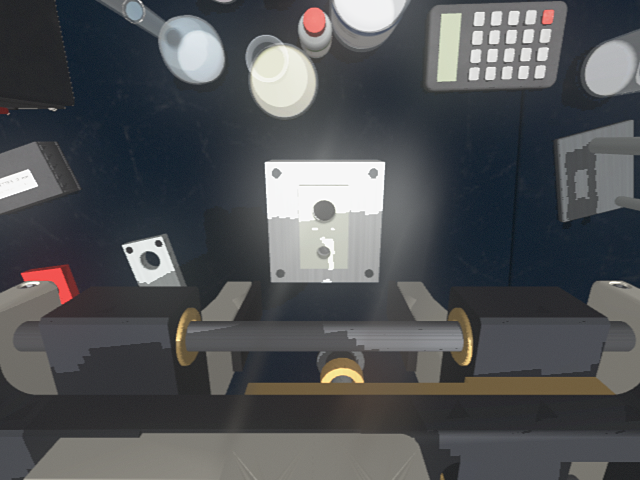

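White sits at (0.6193,0.039), within 0.6 mm of the target. On to red.

Call:
{"name": "apply_moves", "arguments": {
  "steps": [
    {"translation": [-0.14,0.64,-0.05],"rotation": [0,0,0.13]},
    {"translation": [-0.14,0.64,-0.05],"rotation": [0,0,0.13]},
    {"translation": [-0.14,0.64,-0.05],"rotation": [0,0,0.13]},
    {"translation": [-0.14,0.64,-0.05],"rotation": [0,0,0.13]},
    {"translation": [-0.14,0.64,-0.05],"rotation": [0,0,0.13]},
    {"translation": [-0.18,0.82,-0.1],"rotation": [0,0,0.257]},
    {"translation": [-0.22,0.98,-0.1],"rotation": [0,0,0.257]},
    {"translation": [-0.22,0.98,-0.1],"rotation": [0,0,0.257]},
    {"translation": [-0.22,0.98,-0.1],"rotation": [0,0,0.257]},
    {"translation": [-0.22,0.98,-0.1],"rotation": [0,0,0.257]}
  ]
}}

```text
t: 10.4
eef_pos: [0.5643, 0.2841, 0.176]
ee_rot: [3.14, 0.001, 0.038]
force: [-0.1, -1.4, 0.2]
width: 0.0656
gripper_force: 0.0
```

Call:
{"name": "apply_moves", "arguments": {
  "steps": [
    {"translation": [-0.056,0.304,-0.1],"rotation": [0,0,0]},
    {"translation": [-0.056,0.304,-0.1],"rotation": [0,0,0]},
    {"translation": [-0.056,0.304,-0.1],"rotation": [0,0,0]},
    {"translation": [-0.056,0.304,-0.1],"rotation": [0,0,0]},
    {"translation": [-0.056,0.304,-0.1],"rotation": [0,0,0]},
    {"translation": [-0.056,0.304,-0.1],"rotation": [0,0,0]},
    {"translation": [-0.056,0.304,-0.1],"rotation": [0,0,0]},
    {"translation": [-0.056,0.304,-0.1],"rotation": [0,0,0]},
    {"translation": [-0.056,0.304,-0.1],"rotation": [0,0,0]},
    {"translation": [-0.056,0.304,-0.1],"rotation": [0,0,0]}
  ]
}}

```text
t: 11.23
eef_pos: [0.5511, 0.3595, 0.1524]
ee_rot: [-3.141, -0.0, 0.036]
force: [-0.4, -1.0, -0.5]
width: 0.0657
gripper_force: 0.0
```

```bash
python3 m.py w6
```

```text
11.2833 [0.551  0.3596 0.1524] [-3.1413e+00 -3.0000e-04  3.6300e-02]
287 uv 323.4 253.9 xy 0.5267 0.3592 dia 13.5mm
287 uv 323.7 212.8 xy 0.5665 0.3604 dia 22.2mm
290 uv 442.2 246.4 xy 0.5383 0.2473 dia 8.9mm
290 uv 478.6 243.2 xy 0.5427 0.2134 dia 9.0mm
290 uv 460.2 235.1 xy 0.5500 0.2320 dia 14.1mm
290 uv 461.4 192.4 xy 0.5897 0.2371 dia 24.0mm
290 uv 443.4 175.5 xy 0.6041 0.2554 dia 8.8mm
290 uv 482.1 172.0 xy 0.6084 0.2216 dia 9.7mm
hole uv 323,254 hole [0.5267 0.3592] win [0.5665 0.3604] L 39.8 centre [0.5506 0.3599] yaw 1.7deg
hole uv 460,235 hole [0.55  0.232] win [0.5897 0.2371] L 40.1 centre [0.5738 0.2351] yaw 7.4deg
```

Call:
{"name": "apply_moves", "arguments": {
  "steps": [
    {"translation": [-0.002,0.001,-0.1],"rotation": [0,0,0]},
    {"translation": [-0.002,0.001,-0.2],"rotation": [0,0,0]},
    {"translation": [-0.002,0.001,-0.3],"rotation": [0,0,0]},
    {"translation": [-0.002,0.001,-0.38],"rotation": [0,0,0]},
    {"translation": [-0.002,0.001,-0.46],"rotation": [0,0,0]},
    {"translation": [-0.002,0.001,-0.52],"rotation": [0,0,0]},
    {"translation": [-0.002,0.001,-0.56],"rotation": [0,0,0]},
    {"translation": [-0.002,0.001,-0.593],"rotation": [0,0,0]},
    {"translation": [-0.002,0.001,-0.593],"rotation": [0,0,0]},
    {"translation": [-0.002,0.001,-0.593],"rotation": [0,0,0]}
  ]
}}

```text
t: 12.12
eef_pos: [0.5505, 0.3603, 0.004]
ee_rot: [3.141, -0.0, 0.037]
force: [0.5, 0.5, -0.7]
width: 0.0656
gripper_force: 0.0
```

Call:
{"name": "apply_moves", "arguments": {
  "steps": [
    {"translation": [0,0,0],"rotation": [0,0,0]},
    {"translation": [0,0,0],"rotation": [0,0,0]},
    {"translation": [0,0,0],"rotation": [0,0,0]},
    {"translation": [0,0,0],"rotation": [0,0,0]},
    {"translation": [0,0,0],"rotation": [0,0,0]},
    {"translation": [0,0,0],"rotation": [0,0,0]},
    {"translation": [0,0,0],"rotation": [0,0,0]},
    {"translation": [0,0,0],"rotation": [0,0,0]},
    {"translation": [0,0,0],"rotation": [0,0,0]},
    {"translation": [0,0,0],"rotation": [0,0,0]}
  ],
  "jaw": 1
}}

```text
t: 12.95
eef_pos: [0.5506, 0.3605, 0.0046]
ee_rot: [-3.141, -0.001, 0.037]
force: [-1.4, -0.7, 6.0]
width: 0.0453
gripper_force: 25.0
```

Call:
{"name": "apply_moves", "arguments": {
  "steps": [
    {"translation": [0,0,0.1],"rotation": [0,0,0]},
    {"translation": [0,0,0.2],"rotation": [0,0,0]},
    {"translation": [0,0,0.3],"rotation": [0,0,0]},
    {"translation": [0,0,0.4],"rotation": [0,0,0]},
    {"translation": [0,0,0.5],"rotation": [0,0,0]},
    {"translation": [0,0,0.55],"rotation": [0,0,0]},
    {"translation": [0,0,0.6],"rotation": [0,0,0]},
    {"translation": [0,0,0.6],"rotation": [0,0,0]},
    {"translation": [0,0,0.6],"rotation": [0,0,0]},
    {"translation": [0,0,0.6],"rotation": [0,0,0]}
  ]
}}

```text
t: 13.78
eef_pos: [0.5498, 0.3597, 0.1526]
ee_rot: [3.141, 0.001, 0.036]
force: [-0.0, -0.4, -0.9]
width: 0.0455
gripper_force: 25.0
```

Call:
{"name": "apply_moves", "arguments": {
  "steps": [
    {"translation": [0.02,-0.1,0],"rotation": [0,0,-0.02]},
    {"translation": [0.05,-0.22,0],"rotation": [0,0,-0.05]},
    {"translation": [0.07,-0.35,0],"rotation": [0,0,-0.08]},
    {"translation": [0.1,-0.48,0],"rotation": [0,0,-0.12]},
    {"translation": [0.13,-0.61,0],"rotation": [0,0,-0.16]},
    {"translation": [0.16,-0.73,0],"rotation": [0,0,-0.2]},
    {"translation": [0.18,-0.84,0],"rotation": [0,0,-0.23]},
    {"translation": [0.2,-0.92,0],"rotation": [0,0,-0.257]},
    {"translation": [0.22,-0.98,0],"rotation": [0,0,-0.257]},
    {"translation": [0.22,-0.98,0],"rotation": [0,0,-0.257]}
  ]
}}

```text
t: 14.62
eef_pos: [0.6051, 0.1122, 0.1522]
ee_rot: [3.14, 0.002, -0.101]
force: [-1.1, 0.4, -1.6]
width: 0.0454
gripper_force: 25.0
```

Call:
{"name": "apply_moves", "arguments": {
  "steps": [
    {"translation": [0.02,-0.1,0],"rotation": [0,0,0]},
    {"translation": [0.04,-0.2,0],"rotation": [0,0,0]},
    {"translation": [0.054,-0.27,0],"rotation": [0,0,0]},
    {"translation": [0.054,-0.304,0],"rotation": [0,0,0]},
    {"translation": [0.054,-0.304,0],"rotation": [0,0,0]},
    {"translation": [0.054,-0.304,0],"rotation": [0,0,0]},
    {"translation": [0.054,-0.304,0],"rotation": [0,0,0]},
    {"translation": [0.054,-0.304,0],"rotation": [0,0,0]},
    {"translation": [0.054,-0.304,0],"rotation": [0,0,0]},
    {"translation": [0.054,-0.304,0],"rotation": [0,0,0]}
  ]
}}

```text
t: 15.45
eef_pos: [0.6188, 0.0399, 0.1538]
ee_rot: [-3.142, -0.0, -0.097]
force: [-0.2, -0.3, -1.4]
width: 0.0458
gripper_force: 25.0
```

Call:
{"name": "apply_moves", "arguments": {
  "steps": [
    {"translation": [0.003,-0.003,-0.08],"rotation": [0,0,0]},
    {"translation": [0.003,-0.003,-0.16],"rotation": [0,0,0]},
    {"translation": [0.003,-0.003,-0.22],"rotation": [0,0,0]},
    {"translation": [0.003,-0.003,-0.27],"rotation": [0,0,0]},
    {"translation": [0.003,-0.003,-0.31],"rotation": [0,0,0]},
    {"translation": [0.003,-0.003,-0.335],"rotation": [0,0,0]},
    {"translation": [0.003,-0.003,-0.35],"rotation": [0,0,0]},
    {"translation": [0.003,-0.003,-0.363],"rotation": [0,0,0]},
    {"translation": [0.003,-0.003,-0.363],"rotation": [0,0,0]},
    {"translation": [0.003,-0.003,-0.363],"rotation": [0,0,0]}
  ]
}}

```text
t: 16.28
eef_pos: [0.6199, 0.0385, 0.0635]
ee_rot: [-3.141, -0.001, -0.098]
force: [-0.2, 0.0, -0.9]
width: 0.046
gripper_force: 25.0
```

Call:
{"name": "apply_moves", "arguments": {
  "steps": [
    {"translation": [0,0,0],"rotation": [0,0,0]},
    {"translation": [0,0,0],"rotation": [0,0,0]},
    {"translation": [0,0,0],"rotation": [0,0,0]},
    {"translation": [0,0,0],"rotation": [0,0,0]},
    {"translation": [0,0,0],"rotation": [0,0,0]},
    {"translation": [0,0,0],"rotation": [0,0,0]},
    {"translation": [0,0,0],"rotation": [0,0,0]},
    {"translation": [0,0,0],"rotation": [0,0,0]},
    {"translation": [0,0,0],"rotation": [0,0,0]},
    {"translation": [0,0,0],"rotation": [0,0,0]}
  ],
  "jaw": -0.5
}}

```text
t: 17.12
eef_pos: [0.6196, 0.0384, 0.063]
ee_rot: [3.142, 0.0, -0.098]
force: [-0.2, 0.3, -0.8]
width: 0.0659
gripper_force: 0.0
```

Call:
{"name": "apply_moves", "arguments": {
  "steps": [
    {"translation": [0,0,0.1],"rotation": [0,0,0]},
    {"translation": [0,0,0.2],"rotation": [0,0,0]},
    {"translation": [0,0,0.3],"rotation": [0,0,0]},
    {"translation": [0,0,0.4],"rotation": [0,0,0]},
    {"translation": [0,0,0.5],"rotation": [0,0,0]},
    {"translation": [0,0,0.6],"rotation": [0,0,0]},
    {"translation": [0,0,0.6],"rotation": [0,0,0]},
    {"translation": [0,0,0.6],"rotation": [0,0,0]},
    {"translation": [0,0,0.6],"rotation": [0,0,0]},
    {"translation": [0,0,0.6],"rotation": [0,0,0]}
  ]
}}

```text
t: 17.95
eef_pos: [0.6189, 0.0383, 0.2119]
ee_rot: [3.141, 0.002, -0.098]
force: [0.2, -0.5, 0.2]
width: 0.066
gripper_force: 0.0
```

```bash
python3 - <<'E'
from h import *
c,im=grab("wrist","w7");s=get_state();print(s["t"],s["eef_pos"].round(4),s["ee_rot"].round(4),s["width"])
hsv=cv2.cvtColor(im,40)
m=(((hsv[...,0]<10)|(hsv[...,0]>170))&(hsv[...,1]>90)&(hsv[...,2]>60))
im2=np.where(m[...,None],np.uint8(255),np.uint8(0))*np.ones((1,1,3),np.uint8)
o=holes(c,im2,.070);show(o);plates(o)
E
```

```text
18.0 [0.6189 0.0383 0.2117] [ 3.1408e+00  2.1000e-03 -9.8000e-02] 0.0655108998518368
0 uv 323.4 250.2 xy 0.5976 0.0409 dia 11.3mm
0 uv 323.4 210.4 xy 0.6359 0.0370 dia 22.2mm
hole uv 323,250 hole [0.5976 0.0409] win [0.6359 0.037 ] L 38.5 centre [0.6207 0.0386] yaw -5.7deg
```

View pics/w7.png

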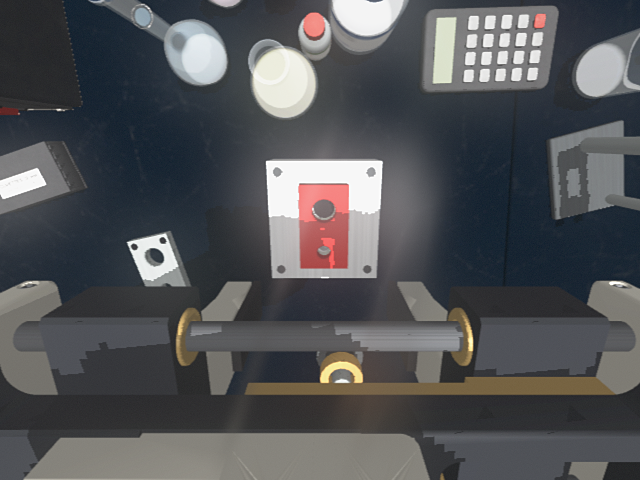

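Red at about (0.6198,0.0385), well centred on white (window (324,209)). Next, the large yellow.

Call:
{"name": "apply_moves", "arguments": {
  "steps": [
    {"translation": [-0.776,-0.712,-0.05],"rotation": [0,0,-0.48]},
    {"translation": [-0.776,-0.712,-0.05],"rotation": [0,0,-0.48]},
    {"translation": [-0.776,-0.712,-0.05],"rotation": [0,0,-0.48]},
    {"translation": [-0.776,-0.712,-0.05],"rotation": [0,0,-0.48]},
    {"translation": [-0.776,-0.712,-0.05],"rotation": [0,0,-0.48]},
    {"translation": [-0.776,-0.712,-0.05],"rotation": [0,0,-0.48]},
    {"translation": [-0.776,-0.712,-0.05],"rotation": [0,0,-0.48]},
    {"translation": [-0.776,-0.712,-0.05],"rotation": [0,0,-0.48]},
    {"translation": [-0.776,-0.712,-0.05],"rotation": [0,0,-0.48]},
    {"translation": [-0.776,-0.712,-0.05],"rotation": [0,0,-0.48]}
  ]
}}

```text
t: 18.83
eef_pos: [0.4261, -0.1394, 0.2004]
ee_rot: [3.141, 0.0, -0.349]
force: [0.4, 0.3, 0.4]
width: 0.0655
gripper_force: 0.0
```

```bash
python3 m.py w8
```

```text
18.8833 [ 0.4263 -0.1392  0.2003] [ 3.1414e+00  2.0000e-04 -3.4880e-01]
22 uv 458.7 350.1 xy 0.2159 -0.2369 dia 9.5mm
48 uv 6.7 246.2 xy 0.5149 0.1986 dia 11.1mm
48 uv 11.7 240.4 xy 0.5187 0.1895 dia 10.1mm
54 uv 443.9 199.5 xy 0.4013 -0.2648 dia 7.2mm
68 uv 332.8 237.5 xy 0.4020 -0.1410 dia 11.2mm
68 uv 329.3 201.9 xy 0.4401 -0.1505 dia 20.5mm
hole uv 333,238 hole [ 0.402 -0.141] win [ 0.4401 -0.1505] L 39.3 centre [ 0.4249 -0.1467] yaw -14.0deg
```

View pics/w8.png

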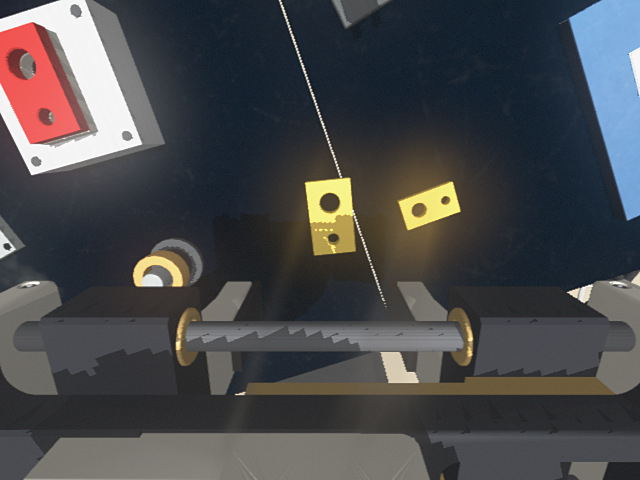

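Large yellow at (331,217), small decoy at (430,205). Aligning closer.

Call:
{"name": "apply_moves", "arguments": {
  "steps": [
    {"translation": [-0.006,-0.03,-0.2],"rotation": [0,0,0.19]},
    {"translation": [-0.006,-0.03,-0.2],"rotation": [0,0,0.19]},
    {"translation": [-0.006,-0.03,-0.2],"rotation": [0,0,0.19]},
    {"translation": [-0.006,-0.03,-0.2],"rotation": [0,0,0.19]},
    {"translation": [-0.006,-0.03,-0.2],"rotation": [0,0,0.19]},
    {"translation": [-0.006,-0.03,-0.2],"rotation": [0,0,0.19]},
    {"translation": [-0.006,-0.03,-0.2],"rotation": [0,0,0.19]},
    {"translation": [-0.006,-0.03,-0.2],"rotation": [0,0,0.19]},
    {"translation": [-0.006,-0.03,-0.2],"rotation": [0,0,0.19]},
    {"translation": [-0.006,-0.03,-0.2],"rotation": [0,0,0.19]}
  ]
}}

```text
t: 19.72
eef_pos: [0.4242, -0.1471, 0.1509]
ee_rot: [-3.141, -0.001, -0.25]
force: [-0.7, -0.2, 0.1]
width: 0.0662
gripper_force: 0.0
```

```bash
python3 m.py w9; python3 - <<'E'
from h import *
c=camera_model("wrist");im=cv2.imread("pics/w9.png")
hsv=cv2.cvtColor(im,40);m=((hsv[...,0]>18)&(hsv[...,0]<35)&(hsv[...,1]>120)&(hsv[...,2]>60)).astype(np.uint8)
for k in cv2.findContours(m,0,1)[0]:
    if cv2.contourArea(k)>1500: print(cv2.minAreaRect(k))
o=holes(c,im,.012,60);plates(o)
E
```

```text
19.7667 [ 0.4242 -0.1471  0.1508] [-3.1414e+00 -5.0000e-04 -2.4990e-01]
63 uv 398.4 361.2 xy 0.2663 -0.1876 dia 37.9mm
155 uv 323.4 252.6 xy 0.4024 -0.1410 dia 10.0mm
155 uv 326.7 209.1 xy 0.4422 -0.1542 dia 12.9mm
hole uv 323,253 hole [ 0.4024 -0.141 ] win [ 0.4422 -0.1542] L 41.9 centre [ 0.4261 -0.1488] yaw -18.3deg
((422.5235900878906, 228.24380493164062), (60.983184814453125, 99.41539001464844), 63.92464065551758)
((323.9999694824219, 227.99996948242188), (85.99998474121094, 69.99998474121094), 90.0)
```

```bash
python3 - <<'E'
from h import *
c=camera_model("wrist");im=cv2.imread("pics/w9.png")
hsv=cv2.cvtColor(im,40);m=((hsv[...,0]>15)&(hsv[...,0]<38)&(hsv[...,1]>90)&(hsv[...,2]>50)).astype(np.uint8)
m=cv2.morphologyEx(m[170:285,260:378],cv2.MORPH_OPEN,np.ones((5,5)))
for r in range(0,115,5):
    x=np.flatnonzero(m[r]); print(r+170, (x.min()+260,x.max()+260,len(x)) if len(x) else None)
for u in range(300,350,8):
    y=np.flatnonzero(m[:,u-260]); print(u,y.min()+170,y.max()+170)
print(im[195:225:2,326].max(1))
E
```

```text
170 None
175 None
180 (np.int64(313), np.int64(319), 7)
185 (np.int64(310), np.int64(319), 10)
190 None
195 None
200 None
205 (np.int64(304), np.int64(377), 21)
210 (np.int64(297), np.int64(377), 42)
215 (np.int64(297), np.int64(377), 60)
220 (np.int64(293), np.int64(377), 81)
225 (np.int64(281), np.int64(377), 94)
230 (np.int64(280), np.int64(377), 94)
235 (np.int64(281), np.int64(377), 93)
240 (np.int64(282), np.int64(377), 92)
245 (np.int64(281), np.int64(377), 92)
250 (np.int64(281), np.int64(377), 93)
255 (np.int64(282), np.int64(377), 91)
260 (np.int64(282), np.int64(377), 92)
265 (np.int64(283), np.int64(377), 89)
270 (np.int64(283), np.int64(377), 78)
275 (np.int64(373), np.int64(377), 5)
280 None
300 210 271
308 205 271
316 178 271
324 204 271
332 212 271
340 217 271
348 216 271
[247 247 248 255  92 100 104 103 103 105 104 105 101 102 180]
```

```bash
python3 - <<'E'
from h import *
c=camera_model("wrist");im=cv2.imread("pics/w9.png")
for t in (110,120,130,145):
    print(t);o=holes(c,im,.012,t);show([x for x in o if 290<x[1]<360 and x[2]<290])
m=(im.max(2)>130).astype(np.uint8)
m=cv2.morphologyEx(m[:282],cv2.MORPH_OPEN,np.ones((3,3)))
for k in cv2.findContours(m,0,1)[0]:
    if cv2.contourArea(k)>1500: print(cv2.minAreaRect(k), cv2.approxPolyDP(k,4,True).reshape(-1,2).tolist())
cv2.imwrite("pics/w9c.png",cv2.resize(im[140:300,230:450],None,fx=3,fy=3))
E
```

```text
110
45 uv 323.6 252.8 xy 0.4022 -0.1411 dia 10.3mm
45 uv 323.5 211.8 xy 0.4404 -0.1508 dia 19.5mm
120
56 uv 323.6 252.8 xy 0.4022 -0.1412 dia 10.7mm
56 uv 323.5 211.8 xy 0.4404 -0.1507 dia 19.9mm
130
266 uv 323.4 252.8 xy 0.4022 -0.1410 dia 10.9mm
266 uv 323.5 211.9 xy 0.4404 -0.1508 dia 20.2mm
145
715 uv 323.5 252.8 xy 0.4022 -0.1411 dia 11.3mm
715 uv 323.5 212.0 xy 0.4403 -0.1507 dia 20.4mm
((125.49998474121094, 259.0), (84.99998474121094, 43.99999237060547), -0.0) [[168, 264], [152, 242], [125, 238], [85, 267], [83, 281], [118, 281], [121, 271], [129, 281], [151, 281], [139, 256], [118, 249], [130, 243], [148, 247], [160, 259], [161, 281], [168, 275]]
((426.8959655761719, 228.5030517578125), (65.11907196044922, 91.99604034423828), 53.32564926147461) [[464, 202], [440, 206], [436, 195], [412, 199], [396, 219], [393, 260], [423, 272], [435, 246], [470, 237]]
((323.8932189941406, 228.3360595703125), (85.97174835205078, 52.316139221191406), 88.53119659423828) [[298, 186], [300, 270], [348, 270], [349, 187]]
((67.5, 72.0), (144.0, 135.0), 90.0) [[0, 1], [0, 17], [10, 29], [0, 28], [0, 144], [103, 130], [104, 125], [94, 125], [135, 124], [99, 0]]
```

View pics/w9c.png

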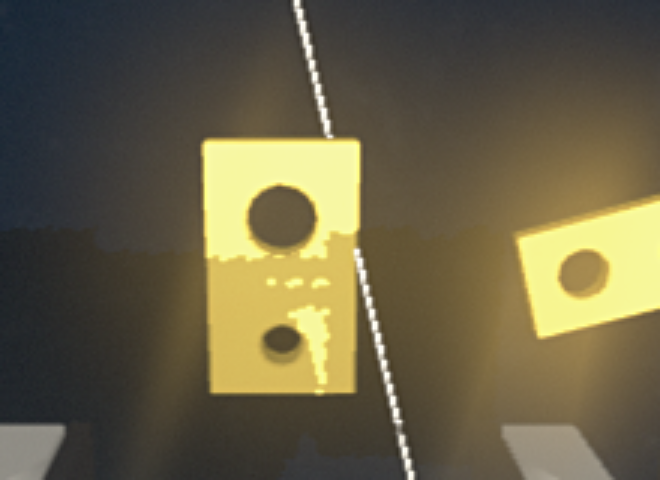

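Call:
{"name": "apply_moves", "arguments": {
  "steps": [
    {"translation": [0.004,0,-0.1],"rotation": [0,0,0]},
    {"translation": [0.004,0,-0.2],"rotation": [0,0,0]},
    {"translation": [0.004,0,-0.3],"rotation": [0,0,0]},
    {"translation": [0.004,0,-0.38],"rotation": [0,0,0]},
    {"translation": [0.004,0,-0.46],"rotation": [0,0,0]},
    {"translation": [0.004,0,-0.52],"rotation": [0,0,0]},
    {"translation": [0.004,0,-0.56],"rotation": [0,0,0]},
    {"translation": [0.004,0,-0.587],"rotation": [0,0,0]},
    {"translation": [0.004,0,-0.587],"rotation": [0,0,0]},
    {"translation": [0.004,0,-0.587],"rotation": [0,0,0]}
  ]
}}

```text
t: 20.6
eef_pos: [0.4252, -0.1471, 0.0039]
ee_rot: [3.141, 0.0, -0.25]
force: [-0.3, -0.8, 1.4]
width: 0.0657
gripper_force: 0.0
```

Call:
{"name": "apply_moves", "arguments": {
  "steps": [
    {"translation": [0,0,0],"rotation": [0,0,0]},
    {"translation": [0,0,0],"rotation": [0,0,0]},
    {"translation": [0,0,0],"rotation": [0,0,0]},
    {"translation": [0,0,0],"rotation": [0,0,0]},
    {"translation": [0,0,0],"rotation": [0,0,0]},
    {"translation": [0,0,0],"rotation": [0,0,0]},
    {"translation": [0,0,0],"rotation": [0,0,0]},
    {"translation": [0,0,0],"rotation": [0,0,0]},
    {"translation": [0,0,0],"rotation": [0,0,0]},
    {"translation": [0,0,0],"rotation": [0,0,0]}
  ],
  "jaw": 1
}}

```text
t: 21.43
eef_pos: [0.4255, -0.147, 0.0044]
ee_rot: [-3.141, -0.001, -0.25]
force: [-1.2, 0.8, 6.5]
width: 0.0458
gripper_force: 25.0
```

Call:
{"name": "apply_moves", "arguments": {
  "steps": [
    {"translation": [0,0,0.1],"rotation": [0,0,0]},
    {"translation": [0,0,0.2],"rotation": [0,0,0]},
    {"translation": [0,0,0.3],"rotation": [0,0,0]},
    {"translation": [0,0,0.4],"rotation": [0,0,0]},
    {"translation": [0,0,0.5],"rotation": [0,0,0]},
    {"translation": [0,0,0.55],"rotation": [0,0,0]},
    {"translation": [0,0,0.6],"rotation": [0,0,0]},
    {"translation": [0,0,0.6],"rotation": [0,0,0]},
    {"translation": [0,0,0.6],"rotation": [0,0,0]},
    {"translation": [0,0,0.6],"rotation": [0,0,0]}
  ]
}}

```text
t: 22.27
eef_pos: [0.4244, -0.147, 0.1529]
ee_rot: [-3.142, 0.001, -0.25]
force: [0.3, 0.3, -1.3]
width: 0.0456
gripper_force: 25.0
```

Call:
{"name": "apply_moves", "arguments": {
  "steps": [
    {"translation": [0.1,0.1,0],"rotation": [0,0,0.04]},
    {"translation": [0.2,0.19,0],"rotation": [0,0,0.08]},
    {"translation": [0.32,0.31,0],"rotation": [0,0,0.12]},
    {"translation": [0.44,0.42,0],"rotation": [0,0,0.16]},
    {"translation": [0.56,0.54,0],"rotation": [0,0,0.2]},
    {"translation": [0.66,0.63,0],"rotation": [0,0,0.25]},
    {"translation": [0.73,0.7,0],"rotation": [0,0,0.29]},
    {"translation": [0.774,0.742,0],"rotation": [0,0,0.29]},
    {"translation": [0.774,0.742,0],"rotation": [0,0,0.29]},
    {"translation": [0.774,0.742,0],"rotation": [0,0,0.29]}
  ]
}}

```text
t: 23.1
eef_pos: [0.618, 0.0388, 0.1515]
ee_rot: [3.14, 0.003, -0.097]
force: [-0.5, 0.2, -1.6]
width: 0.0456
gripper_force: 25.0
```

```bash
python3 -c "
from h import *
c,im=grab('wrist','w10')
s=get_state();print(s['eef_pos'],s['ee_rot'],s['width'])
for t in (110,130,150): show([x for x in holes(c,im,s['eef_pos'][2]+.008,t) if 280<x[1]<370])"
```

```text
[0.61756967 0.03823626 0.1519528 ] [ 3.14038496e+00  3.02701875e-03 -9.78315914e-02] 0.045755265736490545
167 uv 312.0 4.6 xy 0.7468 0.0310 dia 8.4mm
382 uv 311.3 458.3 xy 0.5183 0.0560 dia 7.9mm
382 uv 307.5 449.5 xy 0.5253 0.0575 dia 4.5mm
39 uv 324.3 270.7 xy 0.6360 0.0369 dia 22.5mm
39 uv 323.5 277.6 xy 0.6324 0.0377 dia 6.9mm
```

```bash
python3 -c "
import cv2
for n in ('w4','w10'):
    im=cv2.imread(f'pics/{n}.png'); g=im.max(2)
    print(n,[ (v,g[v,300].item(),g[v,345].item()) for v in range(206,240,2)]); print([(v,g[v,324].item()) for v in range(240,304,3)])
    print([tuple(im[v,300].tolist()) for v in range(212,236,4)])
"
```

```text
w4 [(206, 76, 67), (208, 78, 68), (210, 80, 68), (212, 83, 69), (214, 86, 69), (216, 88, 72), (218, 91, 71), (220, 92, 74), (222, 92, 74), (224, 144, 119), (226, 143, 139), (228, 138, 121), (230, 243, 248), (232, 245, 246), (234, 244, 245), (236, 244, 245), (238, 244, 245)]
[(240, 245), (243, 245), (246, 245), (249, 245), (252, 245), (255, 187), (258, 84), (261, 86), (264, 84), (267, 83), (270, 82), (273, 81), (276, 78), (279, 80), (282, 78), (285, 75), (288, 129), (291, 126), (294, 124), (297, 153), (300, 170), (303, 169)]
[(77, 83, 81), (81, 88, 85), (86, 92, 90), (135, 144, 142), (129, 138, 135), (242, 245, 244)]
w10 [(206, 245, 246), (208, 246, 246), (210, 250, 246), (212, 198, 246), (214, 203, 246), (216, 205, 246), (218, 204, 246), (220, 204, 248), (222, 206, 204), (224, 207, 193), (226, 196, 182), (228, 185, 180), (230, 212, 208), (232, 248, 249), (234, 247, 247), (236, 247, 247), (238, 247, 247)]
[(240, 247), (243, 247), (246, 247), (249, 247), (252, 247), (255, 247), (258, 184), (261, 184), (264, 185), (267, 171), (270, 148), (273, 163), (276, 161), (279, 141), (282, 139), (285, 175), (288, 162), (291, 149), (294, 148), (297, 157), (300, 191), (303, 194)]
[(120, 133, 198), (122, 139, 205), (119, 137, 204), (119, 139, 207), (116, 158, 185), (163, 247, 248)]
```

Call:
{"name": "apply_moves", "arguments": {
  "steps": [
    {"translation": [0.002,0,-0.08],"rotation": [0,0,0]},
    {"translation": [0.002,0,-0.15],"rotation": [0,0,0]},
    {"translation": [0.002,0,-0.2],"rotation": [0,0,0]},
    {"translation": [0.002,0,-0.24],"rotation": [0,0,0]},
    {"translation": [0.002,0,-0.27],"rotation": [0,0,0]},
    {"translation": [0.002,0,-0.29],"rotation": [0,0,0]},
    {"translation": [0.002,0,-0.3],"rotation": [0,0,0]},
    {"translation": [0.002,0,-0.307],"rotation": [0,0,0]},
    {"translation": [0.002,0,-0.307],"rotation": [0,0,0]},
    {"translation": [0.002,0,-0.307],"rotation": [0,0,0]}
  ]
}}

```text
t: 23.98
eef_pos: [0.6194, 0.0385, 0.0776]
ee_rot: [-3.141, -0.001, -0.098]
force: [0.3, 0.4, -1.1]
width: 0.0457
gripper_force: 25.0
```

Call:
{"name": "apply_moves", "arguments": {
  "steps": [
    {"translation": [0,0,0],"rotation": [0,0,0]},
    {"translation": [0,0,0],"rotation": [0,0,0]},
    {"translation": [0,0,0],"rotation": [0,0,0]},
    {"translation": [0,0,0],"rotation": [0,0,0]},
    {"translation": [0,0,0],"rotation": [0,0,0]},
    {"translation": [0,0,0],"rotation": [0,0,0]},
    {"translation": [0,0,0],"rotation": [0,0,0]},
    {"translation": [0,0,0],"rotation": [0,0,0]},
    {"translation": [0,0,0],"rotation": [0,0,0]},
    {"translation": [0,0,0],"rotation": [0,0,0]}
  ],
  "jaw": -0.5
}}

```text
t: 24.82
eef_pos: [0.6191, 0.0384, 0.0771]
ee_rot: [3.142, -0.0, -0.098]
force: [0.9, -0.4, -0.7]
width: 0.0656
gripper_force: 0.0
```

Call:
{"name": "apply_moves", "arguments": {
  "steps": [
    {"translation": [0,0,0.1],"rotation": [0,0,0]},
    {"translation": [0,0,0.2],"rotation": [0,0,0]},
    {"translation": [0,0,0.3],"rotation": [0,0,0]},
    {"translation": [0,0,0.4],"rotation": [0,0,0]},
    {"translation": [0,0,0.5],"rotation": [0,0,0]},
    {"translation": [0,0,0.56],"rotation": [0,0,0]},
    {"translation": [0,0,0.56],"rotation": [0,0,0]},
    {"translation": [0,0,0.56],"rotation": [0,0,0]},
    {"translation": [0,0,0.56],"rotation": [0,0,0]},
    {"translation": [0,0,0.56],"rotation": [0,0,0]}
  ]
}}

```text
t: 25.65
eef_pos: [0.6184, 0.0383, 0.2158]
ee_rot: [3.141, 0.002, -0.098]
force: [-0.2, -0.2, -0.0]
width: 0.0658
gripper_force: 0.0
```

```bash
cat > st.py <<'E'
# where does a stacked plate lie: python3 st.py name z
import sys
from h import *
c,im=grab("wrist",sys.argv[1]);z=float(sys.argv[2]);s=get_state();print(s["t"],s["eef_pos"].round(4),s["ee_rot"].round(4))
for t in (140,160,180,200):
    o=[x for x in holes(c,im,z,t) if 280<x[1]<370 and 150<x[2]<290]; print(t);show(o);plates(o)
E
python3 st.py w11 .082
```

```text
25.7 [0.6185 0.0383 0.2159] [ 3.1409e+00  1.9000e-03 -9.8000e-02]
140
121 uv 366.4 267.2 xy 0.5790 0.0018 dia 8.9mm
121 uv 281.3 267.2 xy 0.5868 0.0817 dia 8.8mm
121 uv 323.7 209.3 xy 0.6381 0.0366 dia 14.9mm
160
13 uv 366.4 267.1 xy 0.5791 0.0018 dia 10.0mm
13 uv 281.0 267.1 xy 0.5870 0.0820 dia 9.7mm
13 uv 323.3 255.8 xy 0.5942 0.0412 dia 12.8mm
13 uv 323.8 209.4 xy 0.6380 0.0364 dia 15.4mm
hole uv 366,267 hole [0.5791 0.0018] win [0.5942 0.0412] L 42.2 centre [0.5881 0.0252] yaw 69.0deg
hole uv 281,267 hole [0.587 0.082] win [0.5942 0.0412] L 41.4 centre [0.5913 0.0576] yaw -79.9deg
180
28 uv 323.3 256.2 xy 0.5939 0.0413 dia 14.0mm
28 uv 324.4 213.2 xy 0.6345 0.0362 dia 20.5mm
hole uv 323,256 hole [0.5939 0.0413] win [0.6345 0.0362] L 40.9 centre [0.6182 0.0383] yaw -7.1deg
200
21 uv 324.5 214.3 xy 0.6334 0.0363 dia 22.3mm
```

View pics/w11.png

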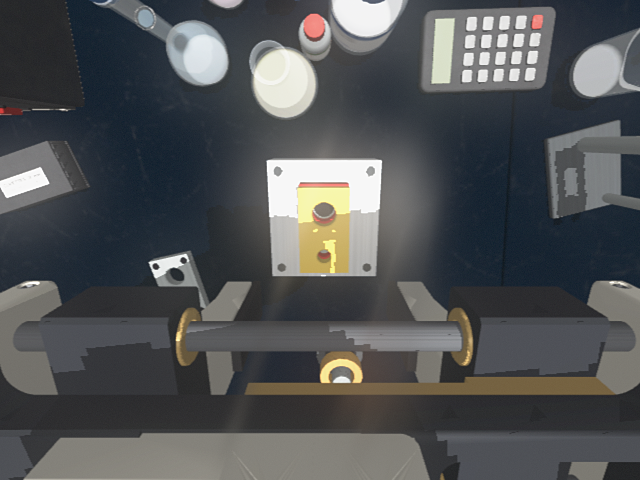

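```bash
python3 - <<'E'
from h import *
c=camera_model("wrist");im=cv2.imread("pics/w11.png").astype(int)
for u in (308,338): print(u,[(v,*im[v,u]) for v in range(178,194)])
print([(v,*im[v,315]) for v in range(262,280)])
E
python3 - <<'E'
from h import *
c=camera_model("wrist")   # same pose as w11; w7 pose: z lower 4mm
im7=cv2.imread("pics/w7.png").astype(int)
print([(v,*im7[v,308]) for v in range(178,190)])
print([(v,*im7[v,312]) for v in range(260,276)])
E
```

```text
308 [(178, np.int64(247), np.int64(247), np.int64(247)), (179, np.int64(247), np.int64(247), np.int64(247)), (180, np.int64(251), np.int64(250), np.int64(249)), (181, np.int64(255), np.int64(255), np.int64(253)), (182, np.int64(152), np.int64(162), np.int64(183)), (183, np.int64(112), np.int64(121), np.int64(174)), (184, np.int64(132), np.int64(141), np.int64(248)), (185, np.int64(139), np.int64(149), np.int64(252)), (186, np.int64(129), np.int64(158), np.int64(214)), (187, np.int64(131), np.int64(190), np.int64(211)), (188, np.int64(179), np.int64(255), np.int64(252)), (189, np.int64(180), np.int64(248), np.int64(248)), (190, np.int64(177), np.int64(246), np.int64(247)), (191, np.int64(178), np.int64(246), np.int64(247)), (192, np.int64(177), np.int64(246), np.int64(247)), (193, np.int64(176), np.int64(246), np.int64(247))]
338 [(178, np.int64(247), np.int64(247), np.int64(247)), (179, np.int64(247), np.int64(247), np.int64(247)), (180, np.int64(251), np.int64(251), np.int64(250)), (181, np.int64(255), np.int64(255), np.int64(254)), (182, np.int64(144), np.int64(152), np.int64(171))
[... 2229 characters left out ...]
75), np.int64(76), np.int64(172)), (263, np.int64(73), np.int64(75), np.int64(171)), (264, np.int64(75), np.int64(76), np.int64(172)), (265, np.int64(73), np.int64(74), np.int64(171)), (266, np.int64(70), np.int64(71), np.int64(170)), (267, np.int64(71), np.int64(73), np.int64(170)), (268, np.int64(126), np.int64(127), np.int64(176)), (269, np.int64(190), np.int64(189), np.int64(186)), (270, np.int64(186), np.int64(187), np.int64(186)), (271, np.int64(184), np.int64(183), np.int64(185)), (272, np.int64(184), np.int64(184), np.int64(186)), (273, np.int64(183), np.int64(183), np.int64(185)), (274, np.int64(183), np.int64(183), np.int64(184)), (275, np.int64(185), np.int64(184), np.int64(185))]
```

```bash
python3 - <<'E'
from h import *
c=camera_model("wrist")
f=lambda v,z,dz=0:(lambda cc:plane(cc,(312,v),z)[0][:2])({**c,"xyz":c["xyz"]+[0.0003,0,dz]})
a=np.array([np.cos(-.098),np.sin(-.098)]);T=np.array([.619,.0385])
for n,v,z,dz in (("red front w11",183.6,.07,0),("yel front",187.6,.082,0),("yel rear",272.8,.082,0),("red front w7",184.5,.07,-.0042),("red rear w7",268.1,.07,-.0042)):
    print(n,((f(v,z,dz)-T)@a*1000).round(2))
c3=camera_model("wrist")
E
python3 - <<'E'
from h import *
im=cv2.imread("pics/w5.png").astype(int)
print([(v,*im[v,310]) for v in range(180,190)],[(v,*im[v,312]) for v in range(264,276)])
E
```

```text
red front w11 40.87
yel front 38.87
yel rear -41.58
red front w7 40.59
red rear w7 -39.88
[(180, np.int64(247), np.int64(247), np.int64(247)), (181, np.int64(247), np.int64(247), np.int64(247)), (182, np.int64(248), np.int64(247), np.int64(247)), (183, np.int64(250), np.int64(249), np.int64(249)), (184, np.int64(235), np.int64(237), np.int64(236)), (185, np.int64(203), np.int64(210), np.int64(208)), (186, np.int64(252), np.int64(252), np.int64(252)), (187, np.int64(248), np.int64(248), np.int64(248)), (188, np.int64(247), np.int64(247), np.int64(247)), (189, np.int64(247), np.int64(247), np.int64(247))] [(264, np.int64(188), np.int64(198), np.int64(196)), (265, np.int64(188), np.int64(198), np.int64(195)), (266, np.int64(189), np.int64(199), np.int64(198)), (267, np.int64(189), np.int64(200), np.int64(197)), (268, np.int64(187), np.int64(194), np.int64(192)), (269, np.int64(181), np.int64(181), np.int64(180)), (270, np.int64(179), np.int64(180), np.int64(178)), (271, np.int64(179), np.int64(179), np.int64(179)), (272, np.int64(179), np.int64(179), np.int64(179)), (273, np.int64(178), np.int64(178), np.int64(177)), (274, np.int64(179), np.int64(180), np.int64(179)), (275, np.int64(177), np.int64(178), np.int64(176))]
```

Yellow lies about 1.4 mm too far back (−x); regrip and shift it.

Call:
{"name": "apply_moves", "arguments": {
  "steps": [
    {"translation": [0,0,-0.1],"rotation": [0,0,0]},
    {"translation": [0,0,-0.2],"rotation": [0,0,0]},
    {"translation": [0,0,-0.3],"rotation": [0,0,0]},
    {"translation": [0,0,-0.4],"rotation": [0,0,0]},
    {"translation": [0,0,-0.47],"rotation": [0,0,0]},
    {"translation": [0,0,-0.53],"rotation": [0,0,0]},
    {"translation": [0,0,-0.56],"rotation": [0,0,0]},
    {"translation": [0,0,-0.566],"rotation": [0,0,0]},
    {"translation": [0,0,-0.566],"rotation": [0,0,0]},
    {"translation": [0,0,-0.566],"rotation": [0,0,0]}
  ]
}}

```text
t: 26.53
eef_pos: [0.6197, 0.0385, 0.0763]
ee_rot: [-3.141, -0.001, -0.098]
force: [-0.5, -0.6, -0.2]
width: 0.0658
gripper_force: 0.0
```

Call:
{"name": "apply_moves", "arguments": {
  "steps": [
    {"translation": [0,0,0],"rotation": [0,0,0]},
    {"translation": [0,0,0],"rotation": [0,0,0]},
    {"translation": [0,0,0],"rotation": [0,0,0]},
    {"translation": [0,0,0],"rotation": [0,0,0]},
    {"translation": [0,0,0],"rotation": [0,0,0]},
    {"translation": [0,0,0],"rotation": [0,0,0]},
    {"translation": [0,0,0],"rotation": [0,0,0]},
    {"translation": [0,0,0],"rotation": [0,0,0]},
    {"translation": [0,0,0],"rotation": [0,0,0]},
    {"translation": [0,0,0],"rotation": [0,0,0]}
  ],
  "jaw": 1
}}

```text
t: 27.37
eef_pos: [0.6193, 0.0385, 0.0762]
ee_rot: [-3.141, -0.001, -0.098]
force: [-2.1, -0.1, 6.1]
width: 0.0453
gripper_force: 25.0
```

Call:
{"name": "apply_moves", "arguments": {
  "steps": [
    {"translation": [0,0,0.004],"rotation": [0,0,0]},
    {"translation": [0,0,0.01],"rotation": [0,0,0]},
    {"translation": [0.003,0,0.01],"rotation": [0,0,0]},
    {"translation": [0.006,-0.001,0.01],"rotation": [0,0,0]},
    {"translation": [0.006,-0.001,0.01],"rotation": [0,0,0]},
    {"translation": [0.006,-0.001,0.01],"rotation": [0,0,0]},
    {"translation": [0.006,-0.001,0.005],"rotation": [0,0,0]},
    {"translation": [0.006,-0.001,0],"rotation": [0,0,0]},
    {"translation": [0.006,-0.001,0],"rotation": [0,0,0]},
    {"translation": [0.006,-0.001,0],"rotation": [0,0,0]}
  ]
}}

```text
t: 28.2
eef_pos: [0.6206, 0.0382, 0.0762]
ee_rot: [3.142, -0.0, -0.098]
force: [-2.2, -0.2, 5.2]
width: 0.0457
gripper_force: 25.0
```

Call:
{"name": "apply_moves", "arguments": {
  "steps": [
    {"translation": [0,0,0],"rotation": [0,0,0]},
    {"translation": [0,0,0],"rotation": [0,0,0]},
    {"translation": [0,0,0],"rotation": [0,0,0]},
    {"translation": [0,0,0],"rotation": [0,0,0]},
    {"translation": [0,0,0],"rotation": [0,0,0]},
    {"translation": [0,0,0],"rotation": [0,0,0]},
    {"translation": [0,0,0],"rotation": [0,0,0]},
    {"translation": [0,0,0],"rotation": [0,0,0]},
    {"translation": [0,0,0],"rotation": [0,0,0]},
    {"translation": [0,0,0],"rotation": [0,0,0]}
  ],
  "jaw": -0.5
}}

```text
t: 29.03
eef_pos: [0.6206, 0.0382, 0.0755]
ee_rot: [3.142, 0.0, -0.098]
force: [0.5, -0.4, 1.0]
width: 0.0658
gripper_force: 0.0
```

Call:
{"name": "apply_moves", "arguments": {
  "steps": [
    {"translation": [0,0,0.1],"rotation": [0,0,0]},
    {"translation": [0,0,0.2],"rotation": [0,0,0]},
    {"translation": [0,0,0.3],"rotation": [0,0,0]},
    {"translation": [0,0,0.4],"rotation": [0,0,0]},
    {"translation": [0,0,0.5],"rotation": [0,0,0]},
    {"translation": [0,0,0.56],"rotation": [0,0,0]},
    {"translation": [0,0,0.56],"rotation": [0,0,0]},
    {"translation": [0,0,0.56],"rotation": [0,0,0]},
    {"translation": [0,0,0.56],"rotation": [0,0,0]},
    {"translation": [0,0,0.56],"rotation": [0,0,0]}
  ]
}}

```text
t: 29.87
eef_pos: [0.6199, 0.0381, 0.2144]
ee_rot: [3.141, 0.002, -0.098]
force: [0.1, -0.1, -0.7]
width: 0.0657
gripper_force: 0.0
```

```bash
cat > ed.py <<'E'
# end edges of the top plate along the holder axis, mm from its centre: python3 ed.py name z
import sys
from h import *
c,im=grab("wrist",sys.argv[1]);z=float(sys.argv[2]);s=get_state();print(s["t"],s["eef_pos"].round(4),s["ee_rot"].round(4),s["width"])
a=np.array([np.cos(-.098),np.sin(-.098)]);T=np.array([.619,.0385])
g=im.astype(int)
for u in (309,338):
    for r in (range(172,200),range(256,288)):
        d=[(np.abs(g[v+1,u]-g[v,u]).max(),v+.5) for v in r]
        print(u,[(v,m,((plane(c,(u,v),z)[0][:2]-T)@a*1000).round(1)) for m,v in d if m>25])
# window sides, for y: row through plate middle
E
python3 ed.py w12 .082
```

```text
29.9167 [0.62   0.038  0.2144] [ 3.1409e+00  1.8000e-03 -9.8000e-02] 0.06585079007422225
309 [(183.5, np.int64(103), np.float64(43.8)), (184.5, np.int64(30), np.float64(42.9)), (185.5, np.int64(69), np.float64(42.0)), (186.5, np.int64(48), np.float64(41.2)), (187.5, np.int64(63), np.float64(40.3)), (188.5, np.int64(29), np.float64(39.4))]
309 [(273.5, np.int64(70), np.float64(-40.5)), (277.5, np.int64(94), np.float64(-44.6)), (278.5, np.int64(38), np.float64(-45.6))]
338 [(183.5, np.int64(114), np.float64(43.8)), (184.5, np.int64(28), np.float64(42.9)), (185.5, np.int64(78), np.float64(42.1)), (186.5, np.int64(56), np.float64(41.2)), (187.5, np.int64(70), np.float64(40.3)), (188.5, np.int64(32), np.float64(39.4))]
338 [(273.5, np.int64(65), np.float64(-40.5)), (277.5, np.int64(103), np.float64(-44.6))]
```

Yellow centred now (−0.2 mm). Cover next.

Call:
{"name": "apply_moves", "arguments": {
  "steps": [
    {"translation": [-0.186,0.788,-0.05],"rotation": [0,0,0.434]},
    {"translation": [-0.186,0.788,-0.05],"rotation": [0,0,0.434]},
    {"translation": [-0.186,0.788,-0.05],"rotation": [0,0,0.434]},
    {"translation": [-0.186,0.788,-0.1],"rotation": [0,0,0.434]},
    {"translation": [-0.186,0.788,-0.2],"rotation": [0,0,0.434]},
    {"translation": [-0.186,0.788,-0.248],"rotation": [0,0,0.434]},
    {"translation": [-0.186,0.788,-0.248],"rotation": [0,0,0.434]},
    {"translation": [-0.186,0.788,-0.248],"rotation": [0,0,0.434]},
    {"translation": [-0.186,0.788,-0.248],"rotation": [0,0,0.434]},
    {"translation": [-0.186,0.788,-0.248],"rotation": [0,0,0.434]}
  ]
}}

```text
t: 30.75
eef_pos: [0.5751, 0.2345, 0.1548]
ee_rot: [-3.141, -0.002, 0.128]
force: [-0.1, -0.4, -0.1]
width: 0.066
gripper_force: 0.0
```

```bash
python3 m.py w13; python3 -c "
from h import *
c=camera_model('wrist');im=cv2.imread('pics/w13.png')
for t in (120,140): plates(holes(c,im,.012,t))"
```

```text
30.8 [0.575  0.2345 0.1549] [-3.1408e+00 -1.8000e-03  1.2800e-01]
156 uv 605.5 363.1 xy 0.4670 -0.0820 dia 10.0mm
231 uv 353.1 291.3 xy 0.5151 0.1977 dia 8.3mm
231 uv 318.9 291.3 xy 0.5107 0.2313 dia 8.2mm
231 uv 336.0 281.8 xy 0.5230 0.2159 dia 13.2mm
231 uv 336.7 243.3 xy 0.5624 0.2208 dia 22.1mm
231 uv 355.0 226.7 xy 0.5807 0.2061 dia 9.1mm
231 uv 318.5 226.5 xy 0.5764 0.2400 dia 8.9mm
243 uv 58.7 230.9 xy 0.5408 0.4817 dia 9.1mm
243 uv 43.3 225.4 xy 0.5443 0.4955 dia 9.4mm
243 uv 54.7 217.8 xy 0.5531 0.4841 dia 7.2mm
243 uv 51.2 206.2 xy 0.5639 0.4862 dia 8.9mm
451 uv 174.0 108.0 xy 0.6632 0.3741 dia 6.5mm
hole uv 336,282 hole [0.523  0.2159] win [0.5624 0.2208] L 39.6 centre [0.5467 0.2189] yaw 7.1deg
hole uv 336,282 hole [0.5232 0.2159] win [0.5623 0.2204] L 39.4 centre [0.5467 0.2186] yaw 6.7deg
```

The cover has been knocked to (0.5467,0.2188). Re-centring over it.

Call:
{"name": "apply_moves", "arguments": {
  "steps": [
    {"translation": [-0.113,-0.063,0],"rotation": [0,0,0]},
    {"translation": [-0.113,-0.063,0],"rotation": [0,0,0]},
    {"translation": [-0.113,-0.063,0],"rotation": [0,0,0]},
    {"translation": [-0.113,-0.063,0],"rotation": [0,0,0]},
    {"translation": [-0.113,-0.063,0],"rotation": [0,0,0]},
    {"translation": [-0.113,-0.063,0],"rotation": [0,0,0]},
    {"translation": [-0.113,-0.063,0],"rotation": [0,0,0]},
    {"translation": [-0.113,-0.063,0],"rotation": [0,0,0]},
    {"translation": [-0.113,-0.063,0],"rotation": [0,0,0]},
    {"translation": [-0.113,-0.063,0],"rotation": [0,0,0]}
  ]
}}

```text
t: 31.63
eef_pos: [0.5459, 0.2195, 0.1534]
ee_rot: [3.141, 0.0, 0.129]
force: [-0.0, -0.1, -0.6]
width: 0.0656
gripper_force: 0.0
```

```bash
python3 m.py w14; python3 -c "
from h import *
c=camera_model('wrist');im=cv2.imread('pics/w14.png')
for t in (120,140): plates(holes(c,im,.012,t))"
```

```text
31.6833 [0.5459 0.2194 0.1534] [3.1414e+00 2.0000e-04 1.2940e-01]
363 uv 342.0 262.3 xy 0.5150 0.1980 dia 9.1mm
363 uv 306.6 262.3 xy 0.5107 0.2317 dia 9.1mm
363 uv 324.3 252.5 xy 0.5227 0.2161 dia 13.6mm
363 uv 324.8 211.7 xy 0.5620 0.2209 dia 22.4mm
363 uv 343.7 193.6 xy 0.5808 0.2060 dia 8.2mm
363 uv 306.2 193.5 xy 0.5764 0.2397 dia 8.3mm
370 uv 36.0 229.9 xy 0.5099 0.4862 dia 8.9mm
370 uv 37.3 198.6 xy 0.5401 0.4815 dia 9.6mm
370 uv 33.0 184.4 xy 0.5527 0.4838 dia 7.7mm
370 uv 25.2 162.0 xy 0.5719 0.4882 dia 7.6mm
hole uv 324,253 hole [0.5227 0.2161] win [0.562  0.2209] L 39.6 centre [0.5463 0.219 ] yaw 6.9deg
hole uv 324,253 hole [0.5223 0.2162] win [0.5616 0.2207] L 39.5 centre [0.546  0.2189] yaw 6.5deg
```

Call:
{"name": "apply_moves", "arguments": {
  "steps": [
    {"translation": [0,-0.002,-0.1],"rotation": [0,0,0]},
    {"translation": [0,-0.002,-0.2],"rotation": [0,0,0]},
    {"translation": [0,-0.002,-0.3],"rotation": [0,0,0]},
    {"translation": [0,-0.002,-0.38],"rotation": [0,0,0]},
    {"translation": [0,-0.002,-0.46],"rotation": [0,0,0]},
    {"translation": [0,-0.002,-0.52],"rotation": [0,0,0]},
    {"translation": [0,-0.002,-0.56],"rotation": [0,0,0]},
    {"translation": [0,-0.002,-0.597],"rotation": [0,0,0]},
    {"translation": [0,-0.002,-0.597],"rotation": [0,0,0]},
    {"translation": [0,-0.002,-0.597],"rotation": [0,0,0]}
  ]
}}

```text
t: 32.52
eef_pos: [0.5459, 0.219, 0.0044]
ee_rot: [3.141, 0.0, 0.13]
force: [-0.3, 0.5, -0.2]
width: 0.0657
gripper_force: 0.0
```

Call:
{"name": "apply_moves", "arguments": {
  "steps": [
    {"translation": [0,0,0],"rotation": [0,0,0]},
    {"translation": [0,0,0],"rotation": [0,0,0]},
    {"translation": [0,0,0],"rotation": [0,0,0]},
    {"translation": [0,0,0],"rotation": [0,0,0]},
    {"translation": [0,0,0],"rotation": [0,0,0]},
    {"translation": [0,0,0],"rotation": [0,0,0]},
    {"translation": [0,0,0],"rotation": [0,0,0]},
    {"translation": [0,0,0],"rotation": [0,0,0]},
    {"translation": [0,0,0],"rotation": [0,0,0]},
    {"translation": [0,0,0],"rotation": [0,0,0]}
  ],
  "jaw": 1
}}

```text
t: 33.35
eef_pos: [0.5462, 0.2192, 0.0051]
ee_rot: [-3.141, -0.001, 0.13]
force: [-1.9, 1.3, 6.8]
width: 0.0454
gripper_force: 25.0
```

Call:
{"name": "apply_moves", "arguments": {
  "steps": [
    {"translation": [0,0,0.1],"rotation": [0,0,0]},
    {"translation": [0,0,0.2],"rotation": [0,0,0]},
    {"translation": [0,0,0.3],"rotation": [0,0,0]},
    {"translation": [0,0,0.4],"rotation": [0,0,0]},
    {"translation": [0,0,0.5],"rotation": [0,0,0]},
    {"translation": [0,0,0.55],"rotation": [0,0,0]},
    {"translation": [0,0,0.6],"rotation": [0,0,0]},
    {"translation": [0,0,0.6],"rotation": [0,0,0]},
    {"translation": [0,0,0.6],"rotation": [0,0,0]},
    {"translation": [0,0,0.6],"rotation": [0,0,0]}
  ]
}}

```text
t: 34.18
eef_pos: [0.5452, 0.2186, 0.1532]
ee_rot: [3.141, 0.001, 0.129]
force: [0.0, -0.5, -1.7]
width: 0.0458
gripper_force: 25.0
```

Call:
{"name": "apply_moves", "arguments": {
  "steps": [
    {"translation": [0.04,-0.09,0],"rotation": [0,0,-0.05]},
    {"translation": [0.08,-0.19,0],"rotation": [0,0,-0.1]},
    {"translation": [0.12,-0.3,0],"rotation": [0,0,-0.17]},
    {"translation": [0.17,-0.42,0],"rotation": [0,0,-0.24]},
    {"translation": [0.22,-0.54,0],"rotation": [0,0,-0.31]},
    {"translation": [0.26,-0.64,0],"rotation": [0,0,-0.38]},
    {"translation": [0.292,-0.72,0],"rotation": [0,0,-0.434]},
    {"translation": [0.292,-0.72,0],"rotation": [0,0,-0.434]},
    {"translation": [0.292,-0.72,0],"rotation": [0,0,-0.434]},
    {"translation": [0.292,-0.72,0],"rotation": [0,0,-0.434]}
  ]
}}

```text
t: 35.02
eef_pos: [0.6182, 0.0388, 0.153]
ee_rot: [3.141, 0.002, -0.098]
force: [-0.1, 0.0, -0.3]
width: 0.0455
gripper_force: 25.0
```

```bash
python3 -c "
from h import *
c,im=grab('wrist','w15')
s=get_state();print(s['eef_pos'],s['ee_rot'],s['width'])
g=im.max(2)
print([(v,g[v,300].item(),g[v,345].item()) for v in range(216,240,2)]); print([(v,g[v,324].item()) for v in range(240,304,3)])"
```

```text
[0.61827942 0.03925101 0.15334448] [ 3.14109811e+00  1.44281344e-03 -9.74121066e-02] 0.045891245863131695
[(216, 214, 213), (218, 214, 214), (220, 217, 217), (222, 164, 147), (224, 164, 150), (226, 164, 152), (228, 243, 245), (230, 239, 241), (232, 238, 240), (234, 238, 240), (236, 238, 239), (238, 238, 239)]
[(240, 241), (243, 241), (246, 241), (249, 240), (252, 200), (255, 198), (258, 197), (261, 196), (264, 196), (267, 193), (270, 194), (273, 186), (276, 148), (279, 125), (282, 126), (285, 121), (288, 115), (291, 116), (294, 141), (297, 154), (300, 153), (303, 154)]
```

Call:
{"name": "apply_moves", "arguments": {
  "steps": [
    {"translation": [-0.002,-0.002,-0.07],"rotation": [0,0,0]},
    {"translation": [-0.002,-0.002,-0.13],"rotation": [0,0,0]},
    {"translation": [-0.002,-0.002,-0.18],"rotation": [0,0,0]},
    {"translation": [-0.002,-0.002,-0.21],"rotation": [0,0,0]},
    {"translation": [-0.002,-0.002,-0.235],"rotation": [0,0,0]},
    {"translation": [-0.002,-0.002,-0.25],"rotation": [0,0,0]},
    {"translation": [-0.002,-0.002,-0.26],"rotation": [0,0,0]},
    {"translation": [-0.002,-0.002,-0.266],"rotation": [0,0,0]},
    {"translation": [-0.002,-0.002,-0.266],"rotation": [0,0,0]},
    {"translation": [-0.002,-0.002,-0.266],"rotation": [0,0,0]}
  ]
}}

```text
t: 35.9
eef_pos: [0.6186, 0.0385, 0.0883]
ee_rot: [-3.141, -0.001, -0.098]
force: [0.5, 0.7, -1.0]
width: 0.0456
gripper_force: 25.0
```

Call:
{"name": "apply_moves", "arguments": {
  "steps": [
    {"translation": [0,0,0],"rotation": [0,0,0]},
    {"translation": [0,0,0],"rotation": [0,0,0]},
    {"translation": [0,0,0],"rotation": [0,0,0]},
    {"translation": [0,0,0],"rotation": [0,0,0]},
    {"translation": [0,0,0],"rotation": [0,0,0]},
    {"translation": [0,0,0],"rotation": [0,0,0]},
    {"translation": [0,0,0],"rotation": [0,0,0]},
    {"translation": [0,0,0],"rotation": [0,0,0]},
    {"translation": [0,0,0],"rotation": [0,0,0]},
    {"translation": [0,0,0],"rotation": [0,0,0]}
  ]
}}

```text
t: 36.73
eef_pos: [0.6183, 0.0384, 0.0878]
ee_rot: [3.142, 0.0, -0.098]
force: [0.8, -0.1, -1.3]
width: 0.0454
gripper_force: 25.0
```

```bash
python3 -c "
from station import *
s=get_state();print(s['eef_pos'],s['ee_rot'],s['force'])"
```

```text
[0.618318   0.03840609 0.08778882] [ 3.14157966e+00  3.42663676e-05 -9.78734365e-02] [ 0.7926522  -0.1021264  -1.25065621]
```

Not yet in contact (about 1 mm above); lower 1 mm, release, lift and check.

Call:
{"name": "apply_moves", "arguments": {
  "steps": [
    {"translation": [0.001,0,-0.002],"rotation": [0,0,0]},
    {"translation": [0.001,0,-0.004],"rotation": [0,0,0]},
    {"translation": [0.001,0,-0.004],"rotation": [0,0,0]},
    {"translation": [0.001,0,-0.004],"rotation": [0,0,0]},
    {"translation": [0.001,0,-0.004],"rotation": [0,0,0]},
    {"translation": [0.001,0,-0.004],"rotation": [0,0,0]},
    {"translation": [0.001,0,-0.004],"rotation": [0,0,0]},
    {"translation": [0.001,0,-0.004],"rotation": [0,0,0]},
    {"translation": [0.001,0,-0.004],"rotation": [0,0,0]},
    {"translation": [0.001,0,-0.004],"rotation": [0,0,0]}
  ]
}}

```text
t: 37.57
eef_pos: [0.6187, 0.0384, 0.0871]
ee_rot: [-3.142, -0.0, -0.098]
force: [-1.1, 0.1, 4.6]
width: 0.0456
gripper_force: 25.0
```

Call:
{"name": "apply_moves", "arguments": {
  "steps": [
    {"translation": [0,0,0],"rotation": [0,0,0]},
    {"translation": [0,0,0],"rotation": [0,0,0]},
    {"translation": [0,0,0],"rotation": [0,0,0]},
    {"translation": [0,0,0],"rotation": [0,0,0]},
    {"translation": [0,0,0],"rotation": [0,0,0]},
    {"translation": [0,0,0],"rotation": [0,0,0]},
    {"translation": [0,0,0],"rotation": [0,0,0]},
    {"translation": [0,0,0],"rotation": [0,0,0]},
    {"translation": [0,0,0],"rotation": [0,0,0]},
    {"translation": [0,0,0],"rotation": [0,0,0]}
  ],
  "jaw": -0.5
}}

```text
t: 38.4
eef_pos: [0.6186, 0.0384, 0.0868]
ee_rot: [-3.142, -0.0, -0.098]
force: [0.5, 0.1, 0.0]
width: 0.0657
gripper_force: 0.0
```

Call:
{"name": "apply_moves", "arguments": {
  "steps": [
    {"translation": [0,0,0.1],"rotation": [0,0,0]},
    {"translation": [0,0,0.2],"rotation": [0,0,0]},
    {"translation": [0,0,0.3],"rotation": [0,0,0]},
    {"translation": [0,0,0.4],"rotation": [0,0,0]},
    {"translation": [0,0,0.5],"rotation": [0,0,0]},
    {"translation": [0,0,0.52],"rotation": [0,0,0]},
    {"translation": [0,0,0.52],"rotation": [0,0,0]},
    {"translation": [0,0,0.52],"rotation": [0,0,0]},
    {"translation": [0,0,0.52],"rotation": [0,0,0]},
    {"translation": [0,0,0.52],"rotation": [0,0,0]}
  ]
}}

```text
t: 39.23
eef_pos: [0.6179, 0.0383, 0.2153]
ee_rot: [3.141, 0.002, -0.098]
force: [0.5, 0.3, 0.0]
width: 0.0657
gripper_force: 0.0
```

```bash
python3 ed.py w16 .094; python3 -c "
from h import *
c=camera_model('wrist');im=cv2.imread('pics/w16.png')
for t in (150,170,190,210): print(t);o=[x for x in holes(c,im,.094,t) if 290<x[1]<360 and 170<x[2]<290];show(o)"
```

```text
39.2833 [0.618  0.0383 0.2154] [ 3.1407e+00  2.1000e-03 -9.8000e-02] 0.0658764388550604
309 [(180.5, np.int64(26), np.float64(45.5)), (181.5, np.int64(98), np.float64(44.6)), (182.5, np.int64(56), np.float64(43.8)), (183.5, np.int64(28), np.float64(43.0)), (185.5, np.int64(50), np.float64(41.3)), (186.5, np.int64(70), np.float64(40.5)), (187.5, np.int64(59), np.float64(39.7)), (188.5, np.int64(29), np.float64(38.8))]
309 [(275.5, np.int64(28), np.float64(-40.1)), (276.5, np.int64(66), np.float64(-41.0))]
338 [(180.5, np.int64(38), np.float64(45.5)), (181.5, np.int64(104), np.float64(44.7)), (182.5, np.int64(63), np.float64(43.8)), (183.5, np.int64(32), np.float64(43.0)), (184.5, np.int64(55), np.float64(42.2)), (185.5, np.int64(39), np.float64(41.3)), (186.5, np.int64(88), np.float64(40.5)), (187.5, np.int64(69), np.float64(39.7)), (188.5, np.int64(32), np.float64(38.8))]
338 [(266.5, np.int64(28), np.float64(-31.3)), (275.5, np.int64(27), np.float64(-40.1)), (276.5, np.int64(65), np.float64(-41.0))]
150
43 uv 342.2 269.2 xy 0.5837 0.0249 dia 9.9mm
43 uv 304.5 269.0 xy 0.5872 0.0588 dia 9.9mm
43 uv 323.0 259.5 xy 0.5947 0.0413 dia 14.8mm
43 uv 323.8 209.4 xy 0.6400 0.0362 dia 13.7mm
43 uv 343.7 196.5 xy 0.6494 0.0183 dia 8.1mm
43 uv 303.2 196.3 xy 0.6529 0.0524 dia 8.2mm
170
25 uv 343.6 196.3 xy 0.6496 0.0184 dia 8.4mm
25 uv 303.2 196.2 xy 0.6530 0.0524 dia 8.6mm
190
27 uv 343.7 196.4 xy 0.6495 0.0183 dia 9.0mm
27 uv 303.1 196.2 xy 0.6530 0.0525 dia 8.9mm
210
16 uv 343.6 196.4 xy 0.6494 0.0184 dia 9.1mm
16 uv 303.1 196.1 xy 0.6530 0.0525 dia 8.9mm
```

View pics/w16.png

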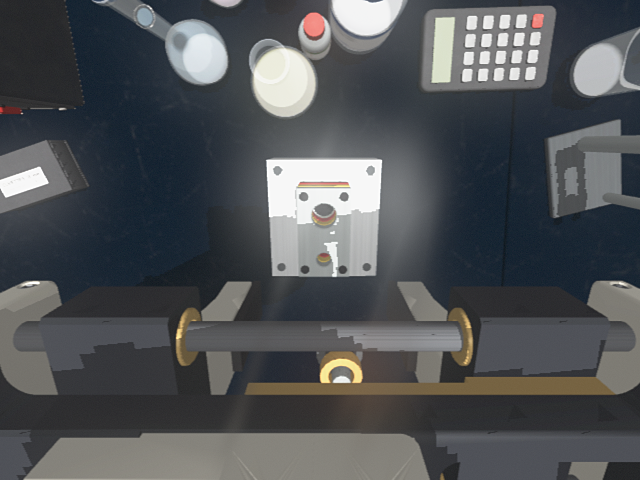

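Cover sits squarely: screws give centre (0.6183,0.0386), yaw −5.7°; screw heads at (304,196),(344,196),(304,269),(342,269). Now the pin: triangulate the red knob.

```bash
python3 - <<'E'
from h import *
P=[]
for n,(u0,v0) in (("scene",(402,248)),("side",(304,203))):
    c,im=grab(n,n+"1");hsv=cv2.cvtColor(im,40)
    m=(((hsv[...,0]<9)|(hsv[...,0]>171))&(hsv[...,1]>130)&(hsv[...,2]>80)).astype(np.uint8)
    k=min((k for k in cv2.findContours(m,0,1)[0] if cv2.contourArea(k)>15),key=lambda k:np.hypot(*(k.reshape(-1,2).mean(0)-(u0,v0))))
    x,y,w,h=cv2.boundingRect(k);uv=(x+(w-1)/2,y+(h-1)/2);M=cv2.moments(k);print(n,uv,(M["m10"]/M["m00"],M["m01"]/M["m00"]),w,h)
    P.append((c["xyz"],ray(c,uv)[0]))
A=np.array([P[0][1],-P[1][1]]).T;t=np.linalg.lstsq(A,P[1][0]-P[0][0],rcond=None)[0]
print(P[0][0]+t[0]*P[0][1],P[1][0]+t[1]*P[1][1])
E
```

```text
scene (400.5, 249.5) (400.2692307692308, 248.97008547008545) 6 12
side (304.5, 202.5) (304.4179894179894, 203.3015873015873) 6 12
[ 0.60911428 -0.25291116  0.14491831] [ 0.60856577 -0.25275347  0.14438379]
```

Call:
{"name": "apply_moves", "arguments": {
  "steps": [
    {"translation": [0,-0.1,0.2],"rotation": [0,0,0.1]},
    {"translation": [0,-0.25,0.34],"rotation": [0,0,0.2]},
    {"translation": [0,-0.4,0.34],"rotation": [0,0,0.3]},
    {"translation": [0,-0.55,0.34],"rotation": [0,0,0.4]},
    {"translation": [0,-0.7,0.34],"rotation": [0,0,0.5]},
    {"translation": [0,-0.8,0.34],"rotation": [0,0,0.52]},
    {"translation": [0,-0.8,0.34],"rotation": [0,0,0.52]},
    {"translation": [0,-0.8,0.34],"rotation": [0,0,0.52]},
    {"translation": [0,-0.8,0.34],"rotation": [0,0,0.52]},
    {"translation": [0,-0.8,0.34],"rotation": [0,0,0.52]}
  ]
}}

```text
t: 40.22
eef_pos: [0.6186, -0.1608, 0.3015]
ee_rot: [-3.141, 0.0, 0.175]
force: [0.3, -0.2, -0.3]
width: 0.0656
gripper_force: 0.0
```

Call:
{"name": "apply_moves", "arguments": {
  "steps": [
    {"translation": [-0.038,-0.368,0],"rotation": [0,0,0]},
    {"translation": [-0.038,-0.368,0],"rotation": [0,0,0]},
    {"translation": [-0.038,-0.368,0],"rotation": [0,0,0]},
    {"translation": [-0.038,-0.368,0],"rotation": [0,0,0]},
    {"translation": [-0.038,-0.368,0],"rotation": [0,0,0]},
    {"translation": [-0.038,-0.368,0],"rotation": [0,0,0]},
    {"translation": [-0.038,-0.368,0],"rotation": [0,0,0]},
    {"translation": [-0.038,-0.368,0],"rotation": [0,0,0]},
    {"translation": [-0.038,-0.368,0],"rotation": [0,0,0]},
    {"translation": [-0.038,-0.368,0],"rotation": [0,0,0]}
  ]
}}

```text
t: 41.05
eef_pos: [0.6092, -0.2529, 0.3019]
ee_rot: [-3.142, -0.0, 0.175]
force: [-0.0, -0.2, -0.5]
width: 0.0657
gripper_force: 0.0
```

```bash
cat > pk.py <<'E'
import sys
from h import *
c,im=grab("wrist",sys.argv[1]);s=get_state();print(s["t"],s["eef_pos"].round(4),s["ee_rot"].round(4),c["xyz"])
hsv=cv2.cvtColor(im,40)
m=(((hsv[...,0]<9)|(hsv[...,0]>171))&(hsv[...,1]>110)&(hsv[...,2]>60)).astype(np.uint8)
for k in cv2.findContours(m,0,1)[0]:
    if cv2.contourArea(k)>300: print(cv2.boundingRect(k),cv2.contourArea(k),cv2.minEnclosingCircle(k))
E
python3 pk.py w17; python3 -c "
import cv2,numpy as np
im=cv2.imread('pics/w17.png');cv2.imwrite('pics/w17c.png',cv2.resize(im[100:320,210:430],None,fx=2.7,fy=2.7))"
```

```text
41.1 [ 0.6092 -0.2531  0.3019] [ 3.1415e+00 -2.0000e-04  1.7500e-01] [ 0.68622713 -0.23921763  0.46047391]
(313, 212, 24, 26) 451.0 ((324.5, 224.3000030517578), 12.788378715515137)
```

View pics/w17c.png

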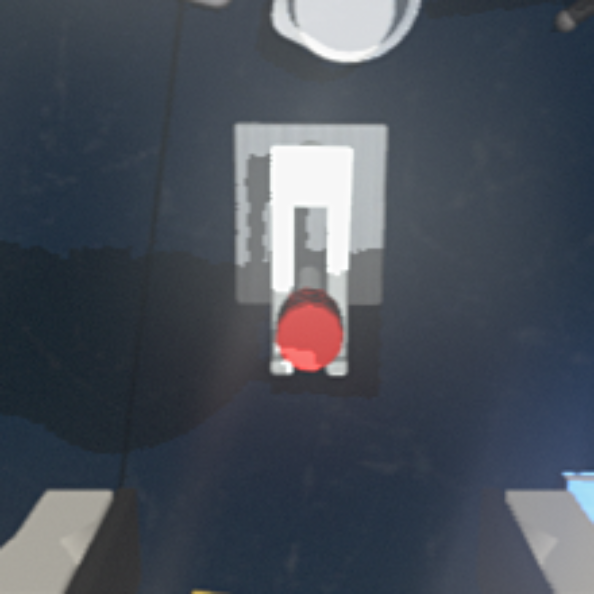

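Stand is aligned with the tool (yaw 10°); the knob top is at about (324.8,224.8), prongs run straight up/down in the image.

```bash
python3 -c "
from h import *
print(plane(camera_model('wrist'),(324.8,224.8),.160))"
```

```text
[[ 0.61300888 -0.25317248  0.16      ]]
```

Call:
{"name": "apply_moves", "arguments": {
  "steps": [
    {"translation": [0.012,0,-0.1],"rotation": [0,0,0]},
    {"translation": [0.012,0,-0.2],"rotation": [0,0,0]},
    {"translation": [0.012,0,-0.28],"rotation": [0,0,0]},
    {"translation": [0.012,0,-0.28],"rotation": [0,0,0]},
    {"translation": [0.012,0,-0.28],"rotation": [0,0,0]},
    {"translation": [0.012,0,-0.28],"rotation": [0,0,0]},
    {"translation": [0.012,0,-0.28],"rotation": [0,0,0]},
    {"translation": [0.012,0,-0.28],"rotation": [0,0,0]},
    {"translation": [0.012,0,-0.28],"rotation": [0,0,0]},
    {"translation": [0.012,0,-0.28],"rotation": [0,0,0]}
  ]
}}

```text
t: 41.93
eef_pos: [0.6123, -0.2536, 0.2326]
ee_rot: [3.141, -0.001, 0.174]
force: [-0.2, -0.2, -0.3]
width: 0.0653
gripper_force: 0.0
```

```bash
cat > pk2.py <<'E'
import sys
from h import *
c,im=grab("wrist",sys.argv[1]);s=get_state();print(s["t"],s["eef_pos"].round(4),s["ee_rot"].round(4))
zt=float(sys.argv[2])
for t in (150,170,190,210):   # bright red top face
    m=((im[...,2].astype(int)>t)&(im[...,2].astype(int)-im[...,1]>60)).astype(np.uint8)
    for k in cv2.findContours(m,0,1)[0]:
        if cv2.contourArea(k)>300:
            (u,v),d,_=cv2.fitEllipse(cv2.convexHull(k)); print(t,cv2.boundingRect(k),round(u,1),round(v,1),np.round(d,1),plane(c,(u,v),zt)[0].round(4))
k=324;print([(v,im[v,k].tolist()) for v in range(180,270,4)])
E
python3 pk2.py w18 .160
```

```text
41.9833 [ 0.6122 -0.2536  0.2324] [ 3.1413e+00 -8.0000e-04  1.7440e-01]
150 (307, 236, 33, 30) 322.8 250.8 [29.6 31.7] [ 0.6135 -0.2525  0.16  ]
170 (307, 237, 33, 29) 322.7 251.1 [28.5 31.7] [ 0.6132 -0.2525  0.16  ]
190 (308, 237, 31, 29) 323.0 251.1 [28.3 30.6] [ 0.6133 -0.2527  0.16  ]
[(180, [247, 247, 247]), (184, [247, 247, 247]), (188, [236, 238, 235]), (192, [181, 179, 174]), (196, [182, 180, 175]), (200, [123, 121, 120]), (204, [123, 122, 120]), (208, [120, 118, 116]), (212, [137, 138, 136]), (216, [137, 139, 137]), (220, [136, 138, 137]), (224, [139, 140, 138]), (228, [78, 78, 93]), (232, [75, 75, 117]), (236, [75, 76, 150]), (240, [84, 85, 204]), (244, [80, 83, 202]), (248, [77, 78, 200]), (252, [75, 77, 197]), (256, [73, 75, 198]), (260, [73, 74, 198]), (264, [71, 72, 201]), (268, [69, 56, 57])]
```

Call:
{"name": "apply_moves", "arguments": {
  "steps": [
    {"translation": [0.005,0.003,-0.06],"rotation": [0,0,0]},
    {"translation": [0.005,0.003,-0.12],"rotation": [0,0,0]},
    {"translation": [0.005,0.003,-0.18],"rotation": [0,0,0]},
    {"translation": [0.005,0.003,-0.24],"rotation": [0,0,0]},
    {"translation": [0.005,0.003,-0.3],"rotation": [0,0,0]},
    {"translation": [0.005,0.003,-0.35],"rotation": [0,0,0]},
    {"translation": [0.005,0.003,-0.385],"rotation": [0,0,0]},
    {"translation": [0.005,0.003,-0.406],"rotation": [0,0,0]},
    {"translation": [0.005,0.003,-0.406],"rotation": [0,0,0]},
    {"translation": [0.005,0.003,-0.406],"rotation": [0,0,0]}
  ]
}}

```text
t: 42.82
eef_pos: [0.6136, -0.253, 0.1307]
ee_rot: [3.141, -0.0, 0.175]
force: [-1.0, -0.5, -0.5]
width: 0.0655
gripper_force: 0.0
```

Call:
{"name": "apply_moves", "arguments": {
  "steps": [
    {"translation": [0,0,0],"rotation": [0,0,0]},
    {"translation": [0,0,0],"rotation": [0,0,0]},
    {"translation": [0,0,0],"rotation": [0,0,0]},
    {"translation": [0,0,0],"rotation": [0,0,0]},
    {"translation": [0,0,0],"rotation": [0,0,0]},
    {"translation": [0,0,0],"rotation": [0,0,0]},
    {"translation": [0,0,0],"rotation": [0,0,0]},
    {"translation": [0,0,0],"rotation": [0,0,0]},
    {"translation": [0,0,0],"rotation": [0,0,0]},
    {"translation": [0,0,0],"rotation": [0,0,0]}
  ],
  "jaw": 1,
  "newtons": 30
}}

```text
t: 43.65
eef_pos: [0.6133, -0.2528, 0.1304]
ee_rot: [3.142, -0.0, 0.174]
force: [0.4, -0.6, 1.1]
width: 0.0235
gripper_force: 30.0
```

Call:
{"name": "apply_moves", "arguments": {
  "steps": [
    {"translation": [0,0,0.05],"rotation": [0,0,0]},
    {"translation": [0,0,0.1],"rotation": [0,0,0]},
    {"translation": [0,0,0.15],"rotation": [0,0,0]},
    {"translation": [0,0,0.2],"rotation": [0,0,0]},
    {"translation": [0,0,0.26],"rotation": [0,0,0]},
    {"translation": [0,0,0.32],"rotation": [0,0,0]},
    {"translation": [0,0,0.38],"rotation": [0,0,0]},
    {"translation": [0,0,0.44],"rotation": [0,0,0]},
    {"translation": [0,0,0.46],"rotation": [0,0,0]},
    {"translation": [0,0,0.46],"rotation": [0,0,0]}
  ]
}}

```text
t: 44.48
eef_pos: [0.6139, -0.253, 0.2466]
ee_rot: [3.141, -0.002, 0.174]
force: [0.6, -0.4, -1.0]
width: 0.0235
gripper_force: 30.0
```

```bash
python3 pk2.py w19 .274; python3 - <<'E'
from h import *
for n in("side","scene"):
    c,im=grab(n,n+"2");s=get_state();p=s["eef_pos"]
    uv=proj(c,[[p[0],p[1],p[2]+.013],[p[0],p[1],p[2]-.008],[p[0],p[1],p[2]-.098]]);print(n,uv.round(1).tolist())
    for v in np.linspace(uv[1][1]+2,uv[2][1]-2,4).astype(int):
        u=int(uv[1][0]);print(v,im[v,u-8:u+9].max(1).tolist())
E
```

```text
44.5333 [ 0.6134 -0.2527  0.2453] [-3.1415e+00 -7.0000e-04  1.7430e-01]
150 (299, 296, 50, 25) 323.4 323.2 [49.3 54.5] [ 0.6143 -0.2526  0.274 ]
170 (299, 304, 50, 17) 323.5 323.4 [38.9 49.8] [ 0.6142 -0.2527  0.274 ]
190 (300, 305, 48, 16) 323.4 322.6 [36.  47.9] [ 0.6146 -0.2525  0.274 ]
210 (300, 305, 48, 16) 323.2 328.4 [47.2 50.6] [ 0.6117 -0.2529  0.274 ]
[(180, [247, 247, 247]), (184, [247, 247, 247]), (188, [245, 246, 245]), (192, [194, 192, 185]), (196, [191, 188, 182]), (200, [128, 126, 122]), (204, [128, 127, 123]), (208, [127, 125, 120]), (212, [125, 124, 120]), (216, [160, 159, 154]), (220, [122, 122, 117]), (224, [123, 121, 119]), (228, [85, 78, 70]), (232, [86, 78, 72]), (236, [81, 72, 66]), (240, [149, 151, 147]), (244, [143, 145, 141]), (248, [143, 145, 141]), (252, [144, 144, 141]), (256, [143, 144, 141]), (260, [143, 143, 140]), (264, [143, 145, 142]), (268, [141, 143, 140])]
side [[302.0, 169.1], [302.3, 175.4], [303.1, 201.9]]
177 [149, 151, 153, 155, 153, 153, 153, 150, 130, 119, 94, 153, 151, 151, 152, 150, 153]
184 [154, 151, 154, 155, 153, 153, 151, 148, 129, 126, 114, 152, 150, 155, 152, 154, 151]
192 [34, 34, 31, 29, 30, 30, 29, 58, 131, 128, 111, 36, 30, 32, 28, 33, 31]
199 [44, 44, 48, 43, 50, 46, 50, 60, 107, 127, 113, 61, 49, 51, 46, 48, 49]
scene [[404.0, 219.6], [403.4, 225.2], [401.0, 248.5]]
227 [47, 47, 47, 48, 51, 65, 88, 101, 103, 97, 83, 58, 54, 64, 74, 76, 69]
233 [48, 48, 48, 48, 51, 68, 91, 103, 98, 75, 52, 49, 47, 47, 43, 46, 45]
240 [121, 94, 80, 71, 71, 89, 101, 97, 75, 53, 46, 49, 59, 79, 95, 102, 108]
246 [161, 151, 146, 148, 134, 112, 115, 153, 191, 207, 209, 209, 209, 206, 189, 147, 106]
```

```bash
python3 - <<'E'
from h import *
c=camera_model("wrist");s=get_state();im=cv2.imread("pics/w19.png")
print(s["eef_pos"],[(v,im[v,312].tolist()) for v in range(290,312,2)])
a=np.array([np.cos(.1745),np.sin(.1745)])
for v in (303.5,304.5):
    p=plane(c,(323.5,v),s["eef_pos"][2]-.1304+.160)[0][:2];print(p,(p-s["eef_pos"][:2])@a*1000-12)
im=cv2.imread("pics/w18.png");print([(v,im[v,322].tolist()) for v in range(232,242)],[(v,im[v,322].tolist()) for v in range(262,270)])
E
```

```text
[ 0.61278616 -0.25258612  0.2439872 ] [(290, [60, 60, 59]), (292, [59, 63, 153]), (294, [59, 63, 155]), (296, [53, 55, 63]), (298, [61, 62, 75]), (300, [58, 65, 156]), (302, [60, 65, 153]), (304, [59, 66, 152]), (306, [62, 69, 164]), (308, [77, 82, 220]), (310, [74, 81, 215])]
[ 0.62402936 -0.25038105] -0.5447125259862808
[ 0.62355954 -0.25046385] -1.0217714156157278
[(232, [76, 76, 127]), (233, [77, 76, 91]), (234, [75, 76, 149]), (235, [74, 76, 149]), (236, [76, 75, 156]), (237, [86, 88, 205]), (238, [85, 87, 209]), (239, [83, 85, 206]), (240, [83, 85, 204]), (241, [83, 85, 204])] [(262, [72, 74, 197]), (263, [72, 74, 199]), (264, [70, 73, 201]), (265, [69, 71, 198]), (266, [65, 59, 93]), (267, [67, 56, 52]), (268, [67, 55, 57]), (269, [67, 56, 61])]
```

Call:
{"name": "apply_moves", "arguments": {
  "steps": [
    {"translation": [-0.006,0.08,0],"rotation": [0,0,0]},
    {"translation": [-0.012,0.17,0],"rotation": [0,0,0]},
    {"translation": [-0.018,0.28,0],"rotation": [0,0,0]},
    {"translation": [-0.026,0.4,0],"rotation": [0,0,0]},
    {"translation": [-0.035,0.52,0],"rotation": [0,0,0]},
    {"translation": [-0.043,0.64,0],"rotation": [0,0,0]},
    {"translation": [-0.05,0.76,0],"rotation": [0,0,0]},
    {"translation": [-0.056,0.86,0],"rotation": [0,0,0]},
    {"translation": [-0.06,0.94,0],"rotation": [0,0,0]},
    {"translation": [-0.06,0.98,0],"rotation": [0,0,0]}
  ]
}}

```text
t: 45.47
eef_pos: [0.5976, -0.0056, 0.2442]
ee_rot: [-3.141, 0.002, 0.176]
force: [-0.1, 1.2, -0.7]
width: 0.0236
gripper_force: 30.0
```

Call:
{"name": "apply_moves", "arguments": {
  "steps": [
    {"translation": [-0.005,0.08,0],"rotation": [0,0,0]},
    {"translation": [-0.01,0.14,0],"rotation": [0,0,0]},
    {"translation": [-0.013,0.194,0],"rotation": [0,0,0]},
    {"translation": [-0.013,0.194,0],"rotation": [0,0,0]},
    {"translation": [-0.013,0.194,0],"rotation": [0,0,0]},
    {"translation": [-0.013,0.194,0],"rotation": [0,0,0]},
    {"translation": [-0.013,0.194,0],"rotation": [0,0,0]},
    {"translation": [-0.013,0.194,0],"rotation": [0,0,0]},
    {"translation": [-0.013,0.194,0],"rotation": [0,0,0]},
    {"translation": [-0.013,0.194,0],"rotation": [0,0,0]}
  ]
}}

```text
t: 46.3
eef_pos: [0.5951, 0.0402, 0.2453]
ee_rot: [3.142, 0.0, 0.174]
force: [-0.2, 0.1, -0.7]
width: 0.0236
gripper_force: 30.0
```

Call:
{"name": "apply_moves", "arguments": {
  "steps": [
    {"translation": [0,0,-0.04],"rotation": [0,0,0]},
    {"translation": [0,0,-0.08],"rotation": [0,0,0]},
    {"translation": [0,0,-0.12],"rotation": [0,0,0]},
    {"translation": [0,0,-0.15],"rotation": [0,0,0]},
    {"translation": [0,0,-0.16],"rotation": [0,0,0]},
    {"translation": [0,0,-0.16],"rotation": [0,0,0]},
    {"translation": [0,0,-0.16],"rotation": [0,0,0]},
    {"translation": [0,0,-0.16],"rotation": [0,0,0]},
    {"translation": [0,0,-0.16],"rotation": [0,0,0]},
    {"translation": [0,0,-0.16],"rotation": [0,0,0]}
  ]
}}

```text
t: 47.13
eef_pos: [0.5953, 0.0407, 0.2058]
ee_rot: [-3.141, -0.001, 0.174]
force: [-0.0, -0.0, -1.2]
width: 0.0231
gripper_force: 30.0
```

```bash
python3 - <<'E'
from h import *
s=get_state();print(s["eef_pos"],s["ee_rot"],s["force"])
for n in("side","scene"):
    c,im=grab(n,n+"3");p=np.array([.595,.0408,0]);q=s["eef_pos"]
    print(n,"hole@.094",proj(c,p+[0,0,.094]).round(1),"pin line",proj(c,[[q[0],q[1],q[2]-.02],[q[0],q[1],q[2]-.09]]).round(1).tolist())
    cv2.imwrite(f"pics/{n}3.png",im)
    v0=int(proj(c,q-[0,0,.08])[0,1]);u0=int(proj(c,q-[0,0,.08])[0,0])
    for v in range(v0-18,v0+8,4): print(v,u0-10,im[v,u0-10:u0+11].max(1).tolist())
E
```

```text
[0.59528452 0.04074565 0.20577359] [-3.14149884e+00 -7.75926306e-04  1.74456144e-01] [-0.00676906 -0.00862188 -1.17291039]
side hole@.094 [[304.3 256. ]] pin line [[303.2, 225.2], [304.0, 248.9]]
227 293 [44, 46, 41, 47, 46, 46, 50, 53, 53, 91, 129, 124, 111, 48, 45, 49, 47, 49, 49, 52, 51]
231 293 [43, 45, 43, 44, 42, 46, 47, 46, 54, 90, 129, 124, 115, 58, 42, 47, 43, 44, 46, 44, 48]
235 293 [49, 49, 48, 46, 45, 48, 50, 49, 54, 76, 127, 126, 116, 65, 57, 55, 49, 46, 42, 50, 48]
239 293 [138, 139, 134, 136, 136, 136, 136, 133, 135, 126, 127, 130, 122, 122, 135, 136, 130, 82, 47, 48, 47]
243 293 [75, 75, 83, 123, 134, 135, 120, 123, 125, 124, 128, 130, 122, 118, 121, 121, 125, 114, 96, 38, 36]
247 293 [63, 64, 59, 59, 59, 55, 57, 56, 60, 72, 133, 128, 122, 91, 50, 48, 44, 42, 44, 39, 48]
251 293 [66, 69, 48, 46, 46, 46, 48, 49, 47, 51, 86, 123, 110, 82, 48, 43, 50, 46, 46, 45, 44]
scene hole@.094 [[318.1 233.4]] pin line [[317.7, 211.1], [318.1, 228.2]]
207 307 [51, 58, 65, 68, 62, 51, 67, 86, 96, 98, 96, 87, 83, 101, 119, 126, 128, 132, 148, 164, 166]
211 307 [48, 49, 50, 52, 47, 48, 51, 54, 71, 91, 101, 119, 145, 160, 166, 169, 170, 172, 173, 170, 167]
215 307 [48, 49, 50, 50, 49, 49, 49, 52, 66, 91, 106, 128, 159, 177, 186, 190, 191, 193, 192, 192, 186]
219 307 [50, 49, 50, 49, 51, 51, 47, 44, 64, 90, 104, 115, 137, 154, 165, 171, 172, 171, 170, 164, 155]
223 307 [48, 50, 47, 50, 48, 50, 50, 50, 65, 90, 102, 94, 73, 64, 83, 108, 128, 138, 145, 144, 131]
227 307 [49, 50, 50, 48, 48, 50, 50, 52, 66, 85, 102, 132, 174, 198, 202, 189, 170, 151, 148, 152, 168]
231 307 [48, 50, 49, 55, 68, 87, 107, 122, 128, 125, 119, 122, 129, 135, 139, 142, 138, 134, 154, 183, 197]
```

Call:
{"name": "apply_moves", "arguments": {
  "steps": [
    {"translation": [0.001,0,-0.015],"rotation": [0,0,0]},
    {"translation": [0.001,0,-0.03],"rotation": [0,0,0]},
    {"translation": [0.001,0,-0.045],"rotation": [0,0,0]},
    {"translation": [0.001,0,-0.06],"rotation": [0,0,0]},
    {"translation": [0.001,0,-0.07],"rotation": [0,0,0]},
    {"translation": [0.001,0,-0.08],"rotation": [0,0,0]},
    {"translation": [0.001,0,-0.09],"rotation": [0,0,0]},
    {"translation": [0.001,0,-0.1],"rotation": [0,0,0]},
    {"translation": [0.001,0,-0.1],"rotation": [0,0,0]},
    {"translation": [0.001,0,-0.1],"rotation": [0,0,0]}
  ]
}}

```text
t: 48.07
eef_pos: [0.5953, 0.0406, 0.1802]
ee_rot: [3.142, 0.0, 0.174]
force: [-0.1, -0.3, -0.8]
width: 0.0236
gripper_force: 30.0
```

Entered the cover with no resistance. Going on through the plates.

Call:
{"name": "apply_moves", "arguments": {
  "steps": [
    {"translation": [0,0,-0.02],"rotation": [0,0,0]},
    {"translation": [0,0,-0.04],"rotation": [0,0,0]},
    {"translation": [0,0,-0.06],"rotation": [0,0,0]},
    {"translation": [0,0,-0.08],"rotation": [0,0,0]},
    {"translation": [0,0,-0.1],"rotation": [0,0,0]},
    {"translation": [0,0,-0.12],"rotation": [0,0,0]},
    {"translation": [0,0,-0.14],"rotation": [0,0,0]},
    {"translation": [0,0,-0.16],"rotation": [0,0,0]},
    {"translation": [0,0,-0.16],"rotation": [0,0,0]},
    {"translation": [0,0,-0.16],"rotation": [0,0,0]}
  ]
}}

```text
t: 48.9
eef_pos: [0.5952, 0.0406, 0.14]
ee_rot: [3.141, 0.001, 0.174]
force: [0.3, 0.3, -0.1]
width: 0.0233
gripper_force: 30.0
```

Call:
{"name": "apply_moves", "arguments": {
  "steps": [
    {"translation": [0,0,-0.02],"rotation": [0,0,0]},
    {"translation": [0,0,-0.04],"rotation": [0,0,0]},
    {"translation": [0,0,-0.06],"rotation": [0,0,0]},
    {"translation": [0,0,-0.08],"rotation": [0,0,0]},
    {"translation": [0,0,-0.1],"rotation": [0,0,0]},
    {"translation": [0,0,-0.115],"rotation": [0,0,0]},
    {"translation": [0,0,-0.13],"rotation": [0,0,0]},
    {"translation": [0,0,-0.14],"rotation": [0,0,0]},
    {"translation": [0,0,-0.145],"rotation": [0,0,0]},
    {"translation": [0,0,-0.145],"rotation": [0,0,0]}
  ]
}}

```text
t: 49.73
eef_pos: [0.5952, 0.0406, 0.1037]
ee_rot: [3.142, 0.0, 0.174]
force: [-0.3, -0.1, -1.1]
width: 0.0231
gripper_force: 30.0
```

Call:
{"name": "apply_moves", "arguments": {
  "steps": [
    {"translation": [0,0,0],"rotation": [0,0,0]},
    {"translation": [0,0,0],"rotation": [0,0,0]},
    {"translation": [0,0,0],"rotation": [0,0,0]},
    {"translation": [0,0,0],"rotation": [0,0,0]},
    {"translation": [0,0,0],"rotation": [0,0,0]},
    {"translation": [0,0,0],"rotation": [0,0,0]},
    {"translation": [0,0,0],"rotation": [0,0,0]},
    {"translation": [0,0,0],"rotation": [0,0,0]},
    {"translation": [0,0,0],"rotation": [0,0,0]},
    {"translation": [0,0,0],"rotation": [0,0,0]}
  ],
  "jaw": -0.5
}}

```text
t: 50.57
eef_pos: [0.5953, 0.0407, 0.1041]
ee_rot: [-3.142, 0.0, 0.174]
force: [-0.0, 0.3, 0.1]
width: 0.0653
gripper_force: 0.0
```

Call:
{"name": "apply_moves", "arguments": {
  "steps": [
    {"translation": [0,0,0.08],"rotation": [0,0,0]},
    {"translation": [0,0,0.16],"rotation": [0,0,0]},
    {"translation": [0,0,0.24],"rotation": [0,0,0]},
    {"translation": [0,0,0.32],"rotation": [0,0,0]},
    {"translation": [0,0,0.4],"rotation": [0,0,0]},
    {"translation": [0,0,0.48],"rotation": [0,0,0]},
    {"translation": [0,0,0.48],"rotation": [0,0,0]},
    {"translation": [0,0,0.48],"rotation": [0,0,0]},
    {"translation": [0,0,0.48],"rotation": [0,0,0]},
    {"translation": [0,0,0.48],"rotation": [0,0,0]}
  ]
}}

```text
t: 51.4
eef_pos: [0.5947, 0.0405, 0.223]
ee_rot: [3.142, 0.002, 0.174]
force: [-0.1, -0.5, 0.3]
width: 0.0663
gripper_force: 0.0
```

```bash
python3 pk2.py w20 .132 | head -4; python3 - <<'E'
from h import *
c=camera_model("wrist");im=cv2.imread("pics/w20.png")
for z in (.115,.132):print(proj(c,[[.595,.0408,z]]))
m=((im[...,2]>90)&(im[...,2].astype(int)-im[...,1]>50)).astype(np.uint8)
for k in cv2.findContours(m,0,1)[0]:
    if cv2.contourArea(k)>100: print(cv2.boundingRect(k))
c,im=grab("side","side4");P=np.array([.595,.0408,0]);print(proj(c,[P+[0,0,.094],P+[0,0,.115],P+[0,0,.132]]).round(1).tolist())
hsv=cv2.cvtColor(im,40);m=(((hsv[...,0]<9)|(hsv[...,0]>171))&(hsv[...,1]>130)&(hsv[...,2]>60)).astype(np.uint8)
for k in cv2.findContours(m,0,1)[0]:
    x,y,w,h=cv2.boundingRect(k)
    if cv2.contourArea(k)>15 and 250<x<360 and y<300: print("side red",x,y,w,h)
E
```

```text
51.45 [0.5948 0.0405 0.223 ] [3.1414e+00 1.8000e-03 1.7430e-01]
150 (310, 231, 29, 27) 324.0 244.1 [27.1 28.6] [0.5952 0.0407 0.132 ]
170 (311, 231, 28, 26) 324.8 243.7 [24.7 27.9] [0.5957 0.0401 0.132 ]
[(180, [246, 246, 246]), (184, [224, 225, 221]), (188, [161, 175, 191]), (192, [180, 206, 209]), (196, [241, 240, 237]), (200, [243, 244, 242]), (204, [243, 243, 242]), (208, [242, 243, 242]), (212, [245, 246, 244]), (216, [170, 171, 168]), (220, [169, 170, 167]), (224, [90, 90, 112]), (228, [89, 90, 121]), (232, [94, 96, 182]), (236, [88, 88, 174]), (240, [86, 87, 188]), (244, [104, 107, 248]), (248, [90, 93, 237]), (252, [75, 75, 164]), (256, [73, 74, 169]), (260, [68, 61, 59]), (264, [65, 57, 58]), (268, [63, 55, 56])]
[[323.72811644 238.34545512]]
[[323.71575593 244.4285383 ]]
(310, 230, 29, 29)
(569, 61, 13, 14)
(366, 0, 22, 15)
[[304.3, 256.0], [304.1, 249.1], [303.9, 243.5]]
side red 281 267 30 5
side red 300 242 9 15
```

Pin seated; knob top at (324,244), i.e. (0.5952,0.0406). Now the ring.

Call:
{"name": "apply_moves", "arguments": {
  "steps": [
    {"translation": [-0.66,-0.02,0],"rotation": [0,0,0]},
    {"translation": [-0.66,-0.02,0],"rotation": [0,0,0]},
    {"translation": [-0.66,-0.02,0],"rotation": [0,0,0]},
    {"translation": [-0.66,-0.02,-0.1],"rotation": [0,0,0]},
    {"translation": [-0.66,-0.02,-0.16],"rotation": [0,0,0]},
    {"translation": [-0.66,-0.02,-0.16],"rotation": [0,0,0]},
    {"translation": [-0.66,-0.02,-0.16],"rotation": [0,0,0]},
    {"translation": [-0.66,-0.02,-0.16],"rotation": [0,0,0]},
    {"translation": [-0.66,-0.02,-0.16],"rotation": [0,0,0]},
    {"translation": [-0.66,-0.02,-0.16],"rotation": [0,0,0]}
  ],
  "jaw": -0.7
}}

```text
t: 52.33
eef_pos: [0.4316, 0.036, 0.1845]
ee_rot: [3.142, -0.001, 0.174]
force: [0.4, -0.2, -0.3]
width: 0.0747
gripper_force: 0.0
```

```bash
cat > rg.py <<'E'
import sys
from h import *
c,im=grab("wrist",sys.argv[1]);z=float(sys.argv[2]);s=get_state();print(s["t"],s["eef_pos"].round(4),s["ee_rot"].round(4),s["width"])
hsv=cv2.cvtColor(im,40);m=((hsv[...,0]>12)&(hsv[...,0]<35)&(hsv[...,1]>70)&(hsv[...,2]>90)).astype(np.uint8)
cs,h=cv2.findContours(m,cv2.RETR_CCOMP,cv2.CHAIN_APPROX_NONE)
for i,k in enumerate(cs):
    if cv2.contourArea(k)>400 and len(k)>5:
        (u,v),d,_=cv2.fitEllipse(k if h[0][i][3]>=0 else cv2.convexHull(k)); p=plane(c,(u,v),z)[0]
        print("inner" if h[0][i][3]>=0 else "outer",round(u,1),round(v,1),cv2.boundingRect(k),p[:2].round(4),(np.array(d)*np.linalg.norm(c["xyz"]-p)/c["fx"]*1000).round(1))
E
python3 rg.py w21 .05
```

```text
52.3833 [0.4313 0.0358 0.1844] [ 3.1415e+00 -2.0000e-04  1.7380e-01] 0.07449226259017235
outer 446.9 387.9 (264, 377, 365, 18) [ 0.2839 -0.123 ] [ 31.6 482.1]
outer 476.3 336.4 (463, 308, 28, 58) [ 0.3496 -0.1347] [32.2 69.3]
outer 171.8 336.4 (158, 308, 28, 58) [0.2961 0.1682] [32.3 69.1]
outer 572.8 283.7 (543, 272, 57, 24) [ 0.4213 -0.2083] [24.4 86.1]
inner 572.7 283.1 (550, 275, 45, 18) [ 0.4218 -0.2079] [15.3 62.6]
outer 323.4 227.6 (296, 200, 56, 56) [0.4344 0.037 ] [50.  51.1]
inner 322.6 224.0 (303, 203, 37, 43) [0.4376 0.0383] [29.  38.5]
```

Call:
{"name": "apply_moves", "arguments": {
  "steps": [
    {"translation": [0.012,0.005,-0.1],"rotation": [0,0,0]},
    {"translation": [0.012,0.005,-0.2],"rotation": [0,0,0]},
    {"translation": [0.012,0.005,-0.3],"rotation": [0,0,0]},
    {"translation": [0.012,0.005,-0.4],"rotation": [0,0,0]},
    {"translation": [0.012,0.005,-0.47],"rotation": [0,0,0]},
    {"translation": [0.012,0.005,-0.53],"rotation": [0,0,0]},
    {"translation": [0.012,0.005,-0.58],"rotation": [0,0,0]},
    {"translation": [0.012,0.005,-0.6],"rotation": [0,0,0]},
    {"translation": [0.012,0.005,-0.6],"rotation": [0,0,0]},
    {"translation": [0.012,0.005,-0.6],"rotation": [0,0,0]}
  ]
}}

```text
t: 53.22
eef_pos: [0.4338, 0.037, 0.0343]
ee_rot: [3.141, 0.0, 0.174]
force: [0.5, 0.9, -0.1]
width: 0.0741
gripper_force: 0.0
```

Call:
{"name": "apply_moves", "arguments": {
  "steps": [
    {"translation": [0,0,0],"rotation": [0,0,0]},
    {"translation": [0,0,0],"rotation": [0,0,0]},
    {"translation": [0,0,0],"rotation": [0,0,0]},
    {"translation": [0,0,0],"rotation": [0,0,0]},
    {"translation": [0,0,0],"rotation": [0,0,0]},
    {"translation": [0,0,0],"rotation": [0,0,0]},
    {"translation": [0,0,0],"rotation": [0,0,0]},
    {"translation": [0,0,0],"rotation": [0,0,0]},
    {"translation": [0,0,0],"rotation": [0,0,0]},
    {"translation": [0,0,0],"rotation": [0,0,0]}
  ],
  "jaw": 1,
  "newtons": 30
}}

```text
t: 54.05
eef_pos: [0.4336, 0.037, 0.0345]
ee_rot: [-3.142, -0.001, 0.175]
force: [-2.2, 0.0, 7.2]
width: 0.0492
gripper_force: 30.0
```

Call:
{"name": "apply_moves", "arguments": {
  "steps": [
    {"translation": [0,0,0.08],"rotation": [0,0,0]},
    {"translation": [0,0,0.16],"rotation": [0,0,0]},
    {"translation": [0,0,0.24],"rotation": [0,0,0]},
    {"translation": [0,0,0.32],"rotation": [0,0,0]},
    {"translation": [0,0,0.4],"rotation": [0,0,0]},
    {"translation": [0,0,0.48],"rotation": [0,0,0]},
    {"translation": [0,0,0.56],"rotation": [0,0,0]},
    {"translation": [0,0,0.6],"rotation": [0,0,0]},
    {"translation": [0,0,0.6],"rotation": [0,0,0]},
    {"translation": [0,0,0.6],"rotation": [0,0,0]}
  ]
}}

```text
t: 54.88
eef_pos: [0.4331, 0.037, 0.1838]
ee_rot: [-3.141, -0.0, 0.174]
force: [0.1, -0.4, -2.9]
width: 0.0489
gripper_force: 30.0
```

```bash
python3 rg.py w22 .199; python3 - <<'E'
from h import *
im=cv2.imread("pics/w22.png");print([(v,im[v,323].tolist()) for v in range(262,322,3)])
E
```

```text
54.9333 [0.4326 0.0367 0.1831] [-3.1414e+00  1.2000e-03  1.7400e-01] 0.0490757903164799
outer 425.3 387.0 (208, 377, 371, 18) [ 0.3988 -0.0225] [ 12.2 281.2]
outer 428.9 336.8 (420, 308, 21, 58) [ 0.428  -0.0165] [11.1 32.2]
outer 219.3 336.7 (209, 308, 21, 58) [0.41   0.0855] [11.1 32.8]
outer 572.3 292.3 (541, 274, 55, 38) [ 0.4632 -0.0769] [21.5 41. ]
inner 569.8 293.1 (546, 277, 48, 34) [ 0.4626 -0.0759] [19.6 27.1]
outer 323.9 307.8 (273, 253, 103, 68) [0.4347 0.0373] [50.  54.9]
[(262, [96, 145, 179]), (265, [102, 156, 193]), (268, [140, 218, 242]), (271, [131, 206, 236]), (274, [131, 207, 236]), (277, [131, 205, 236]), (280, [129, 202, 234]), (283, [126, 201, 243]), (286, [74, 68, 71]), (289, [75, 71, 74]), (292, [74, 69, 72]), (295, [75, 71, 74]), (298, [76, 72, 73]), (301, [75, 70, 74]), (304, [75, 71, 74]), (307, [75, 70, 74]), (310, [73, 69, 71]), (313, [76, 71, 73]), (316, [80, 74, 76]), (319, [75, 68, 69])]
```

```bash
python3 - <<'E'
from h import *
c=camera_model("wrist");s=get_state();im=cv2.imread("pics/w22.png");print(s["eef_pos"],s["ee_rot"])
print([(v,im[v,323].tolist()) for v in (265,266,267,268,283,284,285,286)])
a=np.array([np.cos(.174),np.sin(.174)]);q=np.array([.4326,.0367])
for v,r in ((266.5,25),(284.5,15)):
    p=plane(c,(323.7,v),.1986)[0][:2];print((p-q)@a*1000-r)
E
```

```text
[0.43260991 0.03674152 0.18313054] [-3.14138624e+00  1.17097491e-03  1.73950559e-01]
[(265, [102, 156, 193]), (266, [121, 188, 227]), (267, [145, 226, 246]), (268, [140, 218, 242]), (283, [126, 201, 243]), (284, [85, 102, 117]), (285, [72, 64, 66]), (286, [74, 68, 71])]
-1.9925944022034585
-1.0161546540241435
```

Call:
{"name": "apply_moves", "arguments": {
  "steps": [
    {"translation": [0.06,0.002,0],"rotation": [0,0,0]},
    {"translation": [0.14,0.004,0],"rotation": [0,0,0]},
    {"translation": [0.24,0.006,0],"rotation": [0,0,0]},
    {"translation": [0.34,0.008,0],"rotation": [0,0,0]},
    {"translation": [0.44,0.01,0],"rotation": [0,0,0]},
    {"translation": [0.53,0.012,0],"rotation": [0,0,0]},
    {"translation": [0.6,0.014,0],"rotation": [0,0,0]},
    {"translation": [0.65,0.016,0],"rotation": [0,0,0]},
    {"translation": [0.65,0.016,0],"rotation": [0,0,0]},
    {"translation": [0.65,0.016,0],"rotation": [0,0,0]}
  ]
}}

```text
t: 55.77
eef_pos: [0.5952, 0.0406, 0.1816]
ee_rot: [3.141, 0.004, 0.174]
force: [-0.5, -0.3, -2.8]
width: 0.049
gripper_force: 30.0
```

Call:
{"name": "apply_moves", "arguments": {
  "steps": [
    {"translation": [0,0,-0.03],"rotation": [0,0,0]},
    {"translation": [0,0,-0.06],"rotation": [0,0,0]},
    {"translation": [0,0,-0.08],"rotation": [0,0,0]},
    {"translation": [0,0,-0.1],"rotation": [0,0,0]},
    {"translation": [0,0,-0.12],"rotation": [0,0,0]},
    {"translation": [0,0,-0.12],"rotation": [0,0,0]},
    {"translation": [0,0,-0.12],"rotation": [0,0,0]},
    {"translation": [0,0,-0.12],"rotation": [0,0,0]},
    {"translation": [0,0,-0.12],"rotation": [0,0,0]},
    {"translation": [0,0,-0.12],"rotation": [0,0,0]}
  ]
}}

```text
t: 56.6
eef_pos: [0.596, 0.041, 0.1544]
ee_rot: [-3.142, -0.001, 0.174]
force: [0.2, 1.1, -1.6]
width: 0.0491
gripper_force: 30.0
```

```bash
python3 - <<'E'
from h import *
c,im=grab("wrist","w23");s=get_state();print(s["eef_pos"],s["ee_rot"],s["force"])
print([(v,im[v,323].tolist()) for v in range(262,320,2)])
E
```

```text
[0.59596951 0.04094431 0.15437333] [-3.14150497e+00 -5.32375971e-04  1.74350516e-01] [-0.67724145  0.3729546  -3.16127219]
[(262, [85, 112, 132]), (264, [83, 112, 132]), (266, [100, 145, 178]), (268, [106, 158, 192]), (270, [101, 148, 179]), (272, [99, 146, 179]), (274, [99, 147, 179]), (276, [97, 145, 177]), (278, [97, 145, 176]), (280, [95, 143, 175]), (282, [97, 146, 174]), (284, [69, 84, 162]), (286, [62, 66, 159]), (288, [62, 68, 160]), (290, [60, 64, 158]), (292, [61, 67, 159]), (294, [60, 66, 159]), (296, [60, 65, 160]), (298, [57, 63, 159]), (300, [59, 55, 51]), (302, [57, 53, 55]), (304, [57, 54, 55]), (306, [55, 51, 53]), (308, [54, 52, 53]), (310, [54, 51, 53]), (312, [56, 53, 54]), (314, [56, 53, 55]), (316, [56, 50, 53]), (318, [54, 50, 51])]
```

```bash
python3 - <<'E'
from h import *
c=camera_model("wrist");s=get_state();q=s["eef_pos"];a=np.array([np.cos(.1743),np.sin(.1743)])
p=plane(c,(323.7,299),.132)[0];print("knob rear ->centre rel tcp",(p[:2]-q[:2])@a*1000+12)
top=q[2]+.0155
for v,r in ((265.5,25),(283.5,15)):
    p=plane(c,(323.7,v),top)[0];print("ring",(p[:2]-q[:2])@a*1000-r)
im=cv2.imread("pics/w23.png")
for v in (288,294): print([(u,im[v,u].tolist()) for u in range(296,352,4)])
E
```

```text
knob rear ->centre rel tcp -0.4971467815366388
ring -1.5194122411908886
ring -0.5206848527537815
[(296, [95, 144, 176]), (300, [95, 142, 174]), (304, [94, 142, 174]), (308, [62, 69, 159]), (312, [63, 67, 160]), (316, [63, 69, 160]), (320, [62, 68, 159]), (324, [64, 68, 161]), (328, [62, 67, 159]), (332, [63, 68, 160]), (336, [63, 67, 161]), (340, [63, 73, 152]), (344, [95, 143, 175]), (348, [95, 142, 174])]
[(296, [93, 139, 171]), (300, [60, 67, 74]), (304, [60, 58, 58]), (308, [56, 52, 52]), (312, [58, 62, 134]), (316, [61, 66, 160]), (320, [61, 67, 159]), (324, [61, 66, 159]), (328, [61, 67, 160]), (332, [60, 66, 160]), (336, [61, 66, 159]), (340, [58, 54, 53]), (344, [60, 58, 59]), (348, [64, 77, 85])]
```

Knob sits centred inside the ring in both directions; lowering.

Call:
{"name": "apply_moves", "arguments": {
  "steps": [
    {"translation": [0,0,-0.02],"rotation": [0,0,0]},
    {"translation": [0,0,-0.04],"rotation": [0,0,0]},
    {"translation": [0,0,-0.06],"rotation": [0,0,0]},
    {"translation": [0,0,-0.08],"rotation": [0,0,0]},
    {"translation": [0,0,-0.1],"rotation": [0,0,0]},
    {"translation": [0,0,-0.12],"rotation": [0,0,0]},
    {"translation": [0,0,-0.12],"rotation": [0,0,0]},
    {"translation": [0,0,-0.12],"rotation": [0,0,0]},
    {"translation": [0,0,-0.12],"rotation": [0,0,0]},
    {"translation": [0,0,-0.12],"rotation": [0,0,0]}
  ]
}}

```text
t: 57.48
eef_pos: [0.5961, 0.041, 0.1244]
ee_rot: [-3.142, -0.001, 0.174]
force: [0.4, -0.4, -1.1]
width: 0.0494
gripper_force: 30.0
```

Call:
{"name": "apply_moves", "arguments": {
  "steps": [
    {"translation": [0,0,-0.02],"rotation": [0,0,0]},
    {"translation": [0,0,-0.04],"rotation": [0,0,0]},
    {"translation": [0,0,-0.055],"rotation": [0,0,0]},
    {"translation": [0,0,-0.07],"rotation": [0,0,0]},
    {"translation": [0,0,-0.08],"rotation": [0,0,0]},
    {"translation": [0,0,-0.088],"rotation": [0,0,0]},
    {"translation": [0,0,-0.095],"rotation": [0,0,0]},
    {"translation": [0,0,-0.1],"rotation": [0,0,0]},
    {"translation": [0,0,-0.101],"rotation": [0,0,0]},
    {"translation": [0,0,-0.101],"rotation": [0,0,0]}
  ]
}}

```text
t: 58.32
eef_pos: [0.5959, 0.0409, 0.0988]
ee_rot: [3.142, -0.0, 0.174]
force: [-0.5, 0.8, -1.7]
width: 0.0491
gripper_force: 30.0
```

Essentially seated (0.3 mm above). Release and lift straight up.

Call:
{"name": "apply_moves", "arguments": {
  "steps": [
    {"translation": [0,0,0],"rotation": [0,0,0]},
    {"translation": [0,0,0],"rotation": [0,0,0]},
    {"translation": [0,0,0],"rotation": [0,0,0]},
    {"translation": [0,0,0],"rotation": [0,0,0]},
    {"translation": [0,0,0],"rotation": [0,0,0]},
    {"translation": [0,0,0],"rotation": [0,0,0]},
    {"translation": [0,0,0],"rotation": [0,0,0]},
    {"translation": [0,0,0],"rotation": [0,0,0]},
    {"translation": [0,0,0],"rotation": [0,0,0]},
    {"translation": [0,0,0],"rotation": [0,0,0]}
  ],
  "jaw": -0.6
}}

```text
t: 59.15
eef_pos: [0.5958, 0.0409, 0.0988]
ee_rot: [-3.142, 0.0, 0.174]
force: [0.5, -0.3, 0.8]
width: 0.0702
gripper_force: 0.0
```

Call:
{"name": "apply_moves", "arguments": {
  "steps": [
    {"translation": [0,0,0.06],"rotation": [0,0,0]},
    {"translation": [0,0,0.13],"rotation": [0,0,0]},
    {"translation": [0,0,0.2],"rotation": [0,0,0]},
    {"translation": [0,0,0.28],"rotation": [0,0,0]},
    {"translation": [0,0,0.36],"rotation": [0,0,0]},
    {"translation": [0,0,0.44],"rotation": [0,0,0]},
    {"translation": [0,0,0.52],"rotation": [0,0,0]},
    {"translation": [0,0,0.52],"rotation": [0,0,0]},
    {"translation": [0,0,0.52],"rotation": [0,0,0]},
    {"translation": [0,0,0.52],"rotation": [0,0,0]}
  ]
}}

```text
t: 59.98
eef_pos: [0.5954, 0.0409, 0.2283]
ee_rot: [-3.141, 0.001, 0.174]
force: [0.8, 0.7, 0.0]
width: 0.0702
gripper_force: 0.0
```

```bash
python3 rg.py w24 .114; python3 pk2.py w25 .132|head -5; python3 - <<'E'
from h import *
for n in ("side","scene"):
    c,im=grab(n,n+"5");P=np.array([.5953,.0407,0])
    print(n,"expect knob top, ring top, ring base",proj(c,[P+[0,0,.132],P+[0,0,.114],P+[0,0,.094]]).round(1).tolist())
    hsv=cv2.cvtColor(im,40);u0,v0=proj(c,P+[0,0,.11])[0].astype(int)
    s=np.s_[v0-25:v0+25,u0-30:u0+30]
    y=((hsv[...,0]>12)&(hsv[...,0]<30)&(hsv[...,1]>90)&(hsv[...,2]>70)).astype(np.uint8)[s];r=(((hsv[...,0]<9)|(hsv[...,0]>171))&(hsv[...,1]>130)&(hsv[...,2]>60)).astype(np.uint8)[s]
    for nm,m in(("brass",y),("red",r)):
        for k in cv2.findContours(m,0,1)[0]:
            if cv2.contourArea(k)>8: b=cv2.boundingRect(k);print(nm,b[0]+u0-30,b[1]+v0-25,b[2:])
E
```

```text
60.0333 [0.5953 0.0408 0.2279] [-3.1416e+00  1.4000e-03  1.7420e-01] 0.06994792323911012
outer 445.5 387.8 (254, 377, 369, 18) [ 0.463  -0.1048] [ 27.2 471.4]
outer 468.2 336.5 (456, 308, 27, 58) [ 0.5229 -0.1096] [27.9 62.8]
outer 179.7 336.3 (167, 308, 26, 58) [0.4758 0.1577] [27.4 63.1]
outer 324.1 235.9 (296, 207, 57, 58) [0.5962 0.041 ] [47.9 49.4]
inner 324.0 238.0 (306, 219, 36, 40) [0.5943 0.0408] [29.4 32.8]
60.0833 [0.5952 0.0408 0.2277] [3.1414e+00 1.8000e-03 1.7430e-01]
150 (310, 230, 29, 27) 324.3 243.2 [27.  28.7] [0.5951 0.0406 0.132 ]
170 (311, 230, 28, 27) 324.9 243.0 [25.8 27.9] [0.5953 0.0402 0.132 ]
[(180, [246, 246, 246]), (184, [236, 237, 234]), (188, [174, 197, 214]), (192, [202, 221, 219]), (196, [246, 245, 244]), (200, [243, 244, 243]), (204, [252, 250, 247]), (208, [115, 140, 162]), (212, [188, 245, 247]), (216, [181, 245, 249]), (220, [116, 132, 158]), (224, [90, 92, 100]), (228, [87, 91, 138]), (232, [91, 94, 182]), (236, [87, 90, 178]), (240, [107, 112, 254]), (244, [102, 106, 252]), (248, [88, 93, 238]), (252, [73, 76, 166]), (256, [69, 73, 163]), (260, [98, 147, 185]), (264, [74, 91, 107]), (268, [62, 56, 59])]
side expect knob top, ring top, ring base [[303.8, 243.5], [304.0, 249.5], [304.2, 256.0]]
brass 281 247 (33, 22)
red 281 267 (30, 5)
red 300 242 (9, 10)
scene expect knob top, ring top, ring base [[318.0, 224.3], [318.1, 228.7], [318.2, 233.4]]
brass 310 226 (25, 19)
red 314 223 (7, 8)
```

Ring lies flat and concentric round the knob; the gripper is clear. Handing in.

```bash
python3 -c "
from station import *
print(job_done())"
```

```text
the job is handed in; nothing more can be done
None
```

I stacked the white, red and yellow spacers and then the cover on the holder, passed the pin down through them, laid the ring round its knob, and handed the job in at about 60 s; the checks before handing in looked right, but `job_done()` returned no verdict.

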